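# Tidy the doll's porch: set the shoe rack, put the clogs away, park the mower

### The arm

A 6-joint arm with a two-finger parallel gripper is mounted at the origin on the work surface. World frame = base frame: x ahead of the robot, y to its left, z up, the work surface at z = 0. Lengths are in m, angles in rad, forces in N, time in s.
With the tool pointing down it reaches from about 0.2 to 0.875 m from the base axis. Payload 3.4 kg.
Tool frame: the origin (TCP) lies on the centre line of the jaws, within the pads' length; the fingertips stand 19 mm ahead of it and the grasp point (between the pads) is the TCP (bot.tcp_to_tips is the distance from the TCP to the fingertips, in m); z points along the fingers, y is the line along which they close (so a half turn about z gives the same grasp; the last joint's range is limited). The gripper opens to 94 mm and grips with 3 to 60 N. Pads are 16 mm wide; open, the fingers measure 119 mm over their backs; the gripper's body (75 mm by 177 mm) begins 78 mm behind the grasp point.
Start: joints at [1.194, 0.276, 1.505, -0, 1.361, -0.121], TCP at [0.146, 0.556, 0.224] pointing down, gripper open.
Joint ranges: [-2.89, 2.89], [-0.75, 2.08], [0.22, 2.7], [-1.18, 4.32], [0.11, 2.71], [-2.7, 2.7]. Speed limits (rad/s): [2.57, 2.57, 3.14, 3.14, 3.14, 3.14].

### API

Orientations are given as a rotation vector (axis times angle).
In Python, from plant import bot gives the robot as it stands.
- The arm moves only by the tool play_rows, never from a script. Its argument "series" is a list that holds one entry, the list of rows, each a list of 6 numbers: the shift along the world's x, y, z in mm, then the turn, a rotation vector about the world's x, y, z in degrees. A call has 1 to 20 rows; each row shifts and turns the commanded pose from where the row before left it; what a row does not reach is not made up. A row lasts 1/12 s, in which the tool goes at most 41.7 mm and 7.16 degrees, less where a joint would pass 70% of its speed; a pose out of reach is approached as far as the arm can. A call is refused whole if a number of a shift passes 41.7 or a number of a turn 7.16, either way. A call with a gripper value outside its range is refused whole. "jaw" is the closure, from -1 (fully open) to 1 (shut), set as the call begins (left out, the last holds). The fingers move at their own pace and stop on an object; "squeeze" is the grip in N (left out, the last holds). Time passes only in rows, so rows that do not move let the fingers close. It gives the time, the measured TCP pose, the force, the opening and the grip force at its end, in the units of the state.
- bot.sense(): the state, without advancing time (a new reading comes with each control period).
- bot.capture(name): name is "scene" or "top"; returns a dict with "pixels" (420x560x3 uint8, blue, green, red), "z_map" (420x560 float32, m along the optical axis (not along the pixel's ray), 0 where there is no reading), "K" (3x3 intrinsics, pixels), "D" ([k1, k2, p1, p2, k3] as OpenCV has them; the pictures are not rectified), "camera_from_world" (4x4, takes a point from world to camera coordinates). Camera axes: x right, y down, z forward; pixel columns grow to the right and rows downward; lengths in m; the calibration is good to about 2 mm. A picture is of the moment at which its call begins.
- bot.hand_in(): hands the job in; it is judged then, once.
The state is a dict: "time_s": time; "joints": joint angles; "joint_vel": joint speeds; "effort": joint torques, N m; "eef_pos": TCP position; "eef_rot": TCP orientation; "wrist_force": force on the tool from outside, world axes, zero at the start; "wrist_torque": the same for the moment, N m; "width": opening from 0.0 (shut) to 1.0 (fully open); "gripper_force": force on a finger pad.
Only numpy, scipy, OpenCV 4.12 (cv2) and the standard library are available. Lean on these libraries where they do the work, as an engineer would, in place of code of your own. Each camera call takes 0.05 s, during which the arm holds its last target. There are 200 camera calls.

### The job

Tidy the doll's porch. First turn the blue knob on the white shoe rack until the needle on the orange partition lines up with the red mark, and leave it lined up; then slide every wooden clog toe first under the rack's shelf until its toe is at the back wall, brown ones in the bay left of the partition and blue ones in the bay right of it (left and right as seen facing the rack's open front), standing flat and straight. Also push the green mower front first under the bench until its whole deck is beneath the seat and only the handle shows in front; leave the pink bowl and the watering can where they are.

Things in the scene. Friction and masses are not known exactly. Their poses are not given: they have to be found in the camera images.
- rack: white plastic doll's shoe rack, fixed, 282 wide (y), 58 high. Origin: centre underneath; x points into the rack from its open front, y to the left seen from the front. Shelf front edge at x = -42, back wall's inner face at x = +42, shelf underside 50 high, shelf 8 thick; no floor. Inner side faces at y = -135, +135. The orange partition makes a left bay (+y) and a right bay (-y)
- pointer (a point): inner tip of the black needle on the orange partition (5 thick, 2.5 either side of the needle, from front edge to back wall under the shelf), 62 high, at rack x = -24. The partition slides along the rack's y and carries the needle; axes as the rack's
- marker: red arrow-shaped mark (26 x 4 strip with a 14 wide tail) lying on the shelf top just behind the needle's travel; its axes are parallel to the rack's and its y position is the one the needle must reach
- knob (a joint): angle of the blue knob on the shelf's right end, rad, 0 to 8, grows clockwise seen from above; each rad clockwise moves the partition and needle 15 mm to the right (-y of the rack), anticlockwise moves it left. At 0 the knob's grip bar lies along the rack's x
- knob_grip (a point): on the knob's vertical axis at the height to grip its bar; the bar is about 44 long, and the two long sides are gripped
- mower: green toy push mower, 160 g: deck and wheels 100 long x 80 wide, 52 high with the black engine. Origin: centre of the deck's underside at table level; x points forward (away from the handle), z up. Two thin tubes rise backwards from the deck to a yellow handle bar
- mower_handle (a point): centre of the mower's yellow handle bar: 14 (x) x 60 (y) x 16 (z), at mower x = -95, z = 104; grip across its x
- bench: brown wooden doll's bench, fixed. Origin on the table under the seat; x points from the open front to the back rest. Seat from x = -55 to +65, 190 wide, underside 66 and top 76 high; opening between side panels y -82 to +82; a low rail with inner face at x = +58 closes the back; back rest at x = 58 to 66 up to z = 149
- bowl: pink silicone bowl, 90 across, 38 high; not part of the job, must stay where it is. Origin: centre of its underside
- can: steel toy watering can, body 64 across, 55 high, with spout and handle, 140 over all; not part of the job, must stay where it is. Origin: centre of its underside
- shoe_a1: toy clog of plain brown wood, 90 long x 38 wide x 36 high, 60 g; may be absent. Origin: centre of its underside; x points to the toe, z up. Rear half (x -45 to -1): straight-sided, 38 wide, 33 high, dark round foot opening on top (grip it across y there); toe half rounder, 36 wide
- shoe_a1_toe (a point): front tip of shoe_a1's toe (shoe x = +45, 20 above its underside)
- shoe_a2: toy clog of plain brown wood, 90 long x 38 wide x 36 high, 60 g; may be absent. Origin: centre of its underside; x points to the toe, z up. Rear half (x -45 to -1): straight-sided, 38 wide, 33 high, dark round foot opening on top (grip it across y there); toe half rounder, 36 wide
- shoe_a2_toe (a point): front tip of shoe_a2's toe (shoe x = +45, 20 above its underside)
- shoe_b1: toy clog of blue painted wood, 90 long x 38 wide x 36 high, 60 g; may be absent. Origin: centre of its underside; x points to the toe, z up. Rear half (x -45 to -1): straight-sided, 38 wide, 33 high, dark round foot opening on top (grip it across y there); toe half rounder, 36 wide
- shoe_b1_toe (a point): front tip of shoe_b1's toe (shoe x = +45, 20 above its underside)
- shoe_b2: toy clog of blue painted wood, 90 long x 38 wide x 36 high, 60 g; may be absent. Origin: centre of its underside; x points to the toe, z up. Rear half (x -45 to -1): straight-sided, 38 wide, 33 high, dark round foot opening on top (grip it across y there); toe half rounder, 36 wide
- shoe_b2_toe (a point): front tip of shoe_b2's toe (shoe x = +45, 20 above its underside)

How it is judged:
By the outcome, as a careful person would: the job done as asked, in the order asked, and still so for the second after the job is handed in, with the robot touching nothing.
Of shoe_a1, shoe_a2, shoe_b1, shoe_b2 only 3 to 4 are there at a start; the rules pass over those that are not, and their reading is None.
At some moment in a run one of shoe_a1, shoe_a2, shoe_b1, shoe_b2, mower may be knocked a few centimetres aside while the robot is not near it.
Once in a run the grip may slacken for a moment while it holds something.
It also fails if it takes over 210 s, if anything falls off the work surface, if the arm or the gripper's body presses on something with over 40 N, if the wrist force passes 120 N, or if a joint passes its speed limit or range.

## Working session

There is one attempt and no reset: what is moved stays moved. The work goes in short steps, Python scripts to look and compute and a tool call to move; the robot and the scene stay as the last step left them, time stands still between calls to the robot, and variables do not carry over. Pictures are saved under pics/ and viewed, at most 14 in all, crops included, and the job is handed in when it is done.

Besides the shell and the picture viewer there is one more tool, called after "Request:" by a JSON object that holds its "fn" and its "kwargs", one argument or row to a line. play_rows: Moves the arm, as the interface text tells. Its arguments: {"type":"object","properties":{"series":{"type":"array","items":{"type":"array","items":{"type":"array","items":{"type":"number"}}}},"jaw":{"type":"number"},"squeeze":{"type":"number"}},"required":["series"]}

```bash
mkdir -p pics; ls; cat > h.py <<'E'
import numpy as np, cv2
from plant import bot
def cap(n,save=None):
    c=bot.capture(n)
    c={k:(np.array(v) if not isinstance(v,str) else v) for k,v in c.items()}
    if save: cv2.imwrite('pics/'+save,c['pixels'])
    return c
def ray(c,uv):
    uv=np.array(uv,float).reshape(-1,1,2)
    p=cv2.undistortPoints(uv,c['K'].astype(float),c['D'].astype(float)).reshape(-1,2)
    T=c['camera_from_world'];R=T[:3,:3];o=-R.T@T[:3,3]
    return o,np.c_[p,np.ones(len(p))]@R
def onz(c,uv,z):
    o,d=ray(c,uv); return o+d*((z-o[2])/d[:,2])[:,None]
def cloud(c):
    h,w=c['z_map'].shape
    v,u=np.mgrid[:h,:w]
    o,d=ray(c,np.stack([u.ravel(),v.ravel()],1))
    return (o+d*c['z_map'].ravel()[:,None]).reshape(h,w,3)
def proj(c,P):
    T=c['camera_from_world']
    return cv2.projectPoints(np.array(P,float).reshape(-1,3),cv2.Rodrigues(T[:3,:3])[0],T[:3,3],c['K'].astype(float),c['D'].astype(float))[0].reshape(-1,2)
E
python3 - <<'E'
from h import *
a=cap('scene','s0.png');b=cap('top','t0.png')
for c in(a,b):
    T=c['camera_from_world'];print(-T[:3,:3].T@T[:3,3],T[2,:3],(c['z_map']>0).mean(),c['K'][0,0])
print(bot.sense())
E
```

```text
pics
[1.04584891 0.81235438 0.77693404] [-0.42558394 -0.67842719 -0.5988446 ] 0.9953698979591836 527.7589201723102
[0.32365029 0.02973339 1.24301965] [ 0.20057552  0.00100699 -0.97967773] 0.9958333333333333 526.5675403802288
{'time_s': 0.1, 'joints': array([ 1.19404409e+00,  2.76519733e-01,  1.50600219e+00, -1.82895063e-05,
        1.36068255e+00, -1.21008713e-01]), 'joint_vel': array([-0.00062104, -0.00210744, -0.0013553 ,  0.00013303, -0.00039828,
       -0.00033569]), 'effort': array([ 1.03077098e-03, -4.05452621e+01, -2.37781209e+01,  7.01331790e-02,
        3.00351530e-02, -6.66195615e-05]), 'eef_pos': array([0.14529542, 0.55584954, 0.22369979]), 'eef_rot': array([-4.00572604e-01, -3.11556647e+00,  2.46045199e-03]), 'wrist_force': array([-0.0863454 , -0.17286147, -0.00983742]), 'wrist_torque': array([-0.0206528 ,  0.01358186,  0.01588179]), 'gripper_force': 0.0, 'width': 1.0000235778422284}
```

View pics/s0.png

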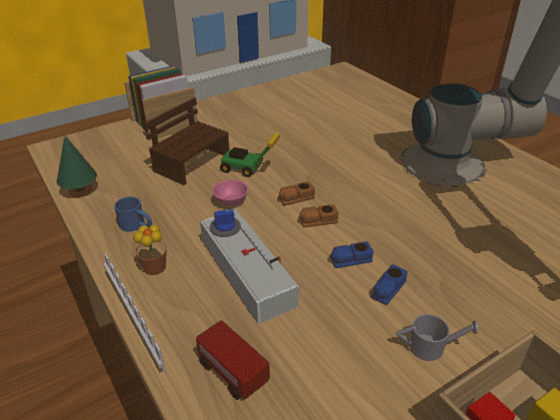

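View pics/t0.png

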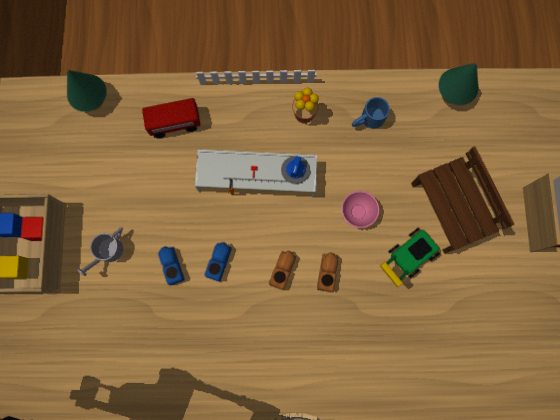

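The scene view shows the rack around (245,262), knob (224,222), bench (190,145) and mower (240,158). The top view shows the rack at (256,171), knob (296,168) and needle near (232,183), with the red mark at (254,171). It also has blue clogs at (171,265) and (218,261), brown clogs at (283,269) and (328,271), the mower at (412,253) and the bench at (463,203).

```bash
cat >> h.py <<'E'
def hsv(c): return cv2.cvtColor(c['pixels'],cv2.COLOR_BGR2HSV)
def blob(m,box=None,n=1):
    m=m.astype(np.uint8)
    if box: k=np.zeros_like(m);k[box[1]:box[3],box[0]:box[2]]=1;m=m*k
    N,l,s,_=cv2.connectedComponentsWithStats(m)
    o=np.argsort(-s[1:,4])[:n]+1
    return [l==i for i in o]
def masks(c):
    H=hsv(c);h,s,v=[H[...,i].astype(int) for i in range(3)]
    return dict(blue=(abs(h-113)<12)&(s>130)&(v>40),brown=(h>=5)&(h<=14)&(s>120)&(v>60),green=(abs(h-62)<15)&(s>150)&(v>50),
      white=(s<50)&(v>110),red=((h<6)|(h>174))&(s>150)&(v>90),yellow=(abs(h-27)<6)&(s>190)&(v>110),pink=(h>155)&(h<175)&(s>80))
def rect(P):
    r=cv2.minAreaRect(np.float32(P[:,:2]*1000)); return np.round(r[0],1),np.round(r[1],1),round(r[2],1)
E
python3 - <<'E'
from h import *
t=cap('top');s=cap('scene')
Ct=cloud(t);Cs=cloud(s)
np.set_printoptions(suppress=True,precision=1)
mt=masks(t)
W=(Ct[...,2]>0.052)&(Ct[...,2]<0.066)&mt['white'];
w=blob(W,(150,120,340,220))[0];print('rack top',rect(Ct[w]),np.median(Ct[w][:,2])*1e3)
for box,name in [((150,240,190,290),'b_'),((200,235,240,290),'b'),((265,240,305,295),'a'),((312,240,345,295),'a')]:
    C=Ct; reg=np.zeros(C.shape[:2],bool);reg[box[1]:box[3],box[0]:box[2]]=1
    m=reg&(C[...,2]>0.008)&(C[...,2]<.06);m=blob(m)[0]
    P=C[m];hi=P[P[:,2]>.024]
    print(name,rect(P),rect(hi),P[:,2].max()*1e3,np.percentile(P[:,2],90)*1e3, 'mean',P[:,:2].mean(0)*1e3)
    # dark opening
    v=hsv(t)[...,2]
    k=blob(m&(v<45)&(cv2.erode(m.astype(np.uint8),np.ones((5,5)))>0))[0]
    print('  open',C[k].mean(0)*1e3,k.sum())
for n in('green','yellow'):
    m=blob(mt[n],(370,220,445,290))[0];P=Ct[m];print(n,rect(P),np.percentile(P[:,2],[10,50,90])*1e3,P.mean(0)*1e3)
reg=np.zeros(Ct.shape[:2],bool);reg[140:260,400:520]=1
z=Ct[...,2]
m=blob(reg&(z>.066)&(z<.088))[0];print('bench seat',rect(Ct[m]),m.sum(),np.median(z[m])*1e3)
m=blob(reg&(z>.125)&(z<.17))[0];print('bench back',rect(Ct[m]),m.sum(),z[m].max()*1e3)
m=blob(mt['red']&w|(mt['red']),(240,155,270,185))[0];P=Ct[m];print('red',rect(P),P.mean(0)*1e3,m.sum())
m=blob(mt['blue'],(280,150,315,190))[0];P=Ct[m];hi=P[P[:,2]>P[:,2].max()-.008];print('knob',rect(P),P[:,2].max()*1e3,'bar',rect(hi),rect(P[P[:,2]<.075]))
def crop(c,x0,y0,x1,y1,f,n): cv2.imwrite('pics/'+n,cv2.resize(c['pixels'][y0:y1,x0:x1],None,fx=f,fy=f,interpolation=cv2.INTER_CUBIC))
crop(t,190,140,325,205,5.9,'rk.png');crop(s,195,195,305,320,4.6,'rks.png')
E
```

```text
rack top (array([667.5,  81. ]), array([281.5,  90.8]), 86.1) 57.69302135923493
b_ (array([454.8, 284. ]), array([89.9, 36.3]), 18.9) (array([455. , 284.1]), array([89.4, 36.2]), 18.9) 44.058901351712535 36.93181750944685 mean [451.3 281. ]
  open [436.7 275.5  33.6] 59
b (array([460.9, 172.2]), array([38.5, 87. ]), 70.0) (array([461. , 172.4]), array([38.2, 87. ]), 70.1) 41.68582105696284 36.35841737396215 mean [457.6 172. ]
  open [442.  179.2  33.6] 93
a (array([439.3,  21.8]), array([37.9, 87.5]), 68.0) (array([439.4,  22.1]), array([37.8, 87.4]), 68.7) 40.87761227230469 36.48404118089454 mean [436.4  22.8]
  open [420.5  29.4  33.1] 89
a (array([431.2, -82.5]), array([37.7, 86.9]), 78.8) (array([431.2, -82.5]), array([37.7, 86.9]), 78.8) 40.82848350021773 36.62649572689902 mean [428.5 -81.3]
  open [411.1 -79.4  33.4] 90
green (array([ 396.9, -159. ]), array([ 68.3, 399.2]), 30.9) [32.  35.9 41.3] [ 466.8 -276.4   43.1]
yellow (array([ 418.6, -214.1]), array([59.7, 21.6]), 38.6) [103.8 110.7 113.8] [ 415.9 -211.   107.5]
bench seat (array([ 579.2, -381. ]), array([189.8, 120. ]), 21.2) 4013 75.66387295013332
bench back (array([ 599.7, -433.8]), array([189.3,  11.8]), 22.1) 648 153.10330581653963
red (array([664. ,  88.1]), array([12. , 26.3]), 70.2) [667.7  85.8  62.7] 33
knob (array([510.1,  -2. ]), array([ 42.1, 375.9]), 86.7) 1243.0196524353007 bar (array([323.7,  29.7]), array([0., 0.]), 0.0) (array([669.6,  -9.8]), array([51., 43.]), 17.6)
```

View pics/rk.png

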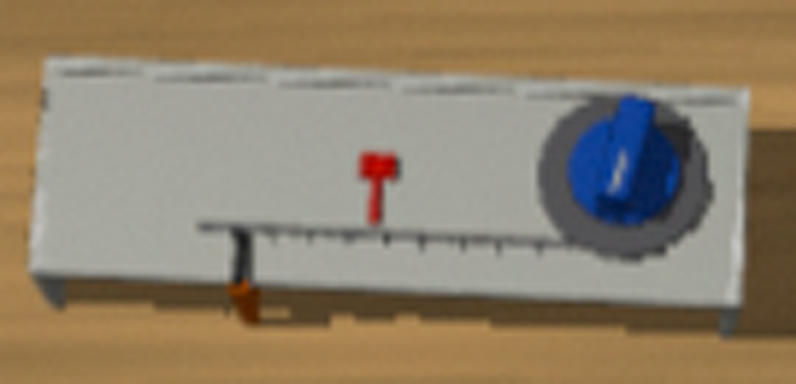

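View pics/rks.png

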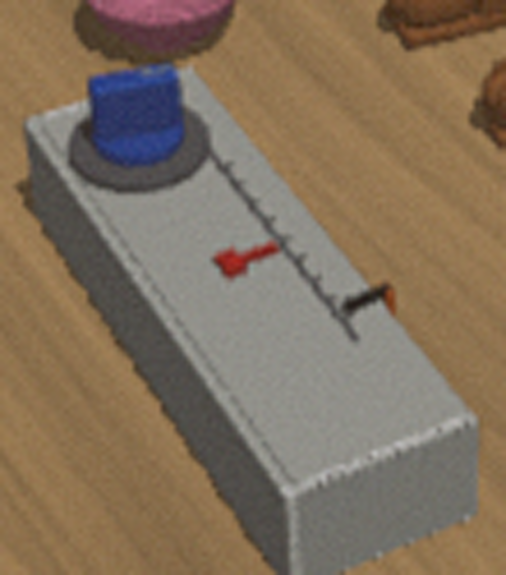

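Top crop: the needle tip is at about (240,230), red mark stem at (375,152–222), and knob bar from (635,97) to (612,215). The scene crop agrees: the needle must go right by about 54 mm, roughly 3.6 rad clockwise.

```bash
cat >> h.py <<'E'
O=np.array([664.5,81.2]);YAW=np.radians(-3.9)
def RX(): return np.array([[np.cos(YAW),np.sin(YAW)],[-np.sin(YAW),np.cos(YAW)]])
def torack(p): return RX()@(np.asarray(p,float)[:2]-O)
def toworld(p): return RX().T@np.asarray(p,float)+O
def tri(c1,u1,c2,u2):
    o1,d1=ray(c1,u1);o2,d2=ray(c2,u2);d1=d1[0];d2=d2[0]
    s=np.linalg.lstsq(np.c_[d1,-d2],o2-o1,rcond=None)[0]
    a=o1+d1*s[0];b=o2+d2*s[1];return (a+b)/2*1e3,np.linalg.norm(a-b)*1e3
def st():
    s=bot.sense();from scipy.spatial.transform import Rotation as Ro
    R=Ro.from_rotvec(s['eef_rot']).as_matrix()
    return s,s['eef_pos']*1e3,np.degrees(np.arctan2(R[1,1],R[0,1])),R[:,2]
def goto(x,y,z,phi=None):
    s,p,f,tz=st();d=np.array([x,y,z])-p
    print('at',p.round(1),'phi %.1f'%f,'tz',tz.round(3),'j6 %.0f'%np.degrees(s['joints'][5]),'t %.1f'%s['time_s'],'delta',d.round(1),'' if phi is None else 'turn %.1f'%((phi-f+90)%180-90))
E
python3 - <<'E'
from h import *
np.set_printoptions(suppress=True,precision=1)
t=cap('top');s=cap('scene');Ct=cloud(t);Cs=cloud(s)
for c,C,box,n in((t,Ct,(280,150,315,190),'t'),(s,Cs,(205,200,245,240),'s')):
    m=blob(masks(c)['blue']&(C[...,2]<.2)&(C[...,2]>.05),box)[0];P=C[m];z=P[:,2]*1e3
    print(n,np.percentile(z,[2,20,50,80,95,99]),m.sum())
    top=P[z>np.percentile(z,97)-6];r=rect(top);print(' bar top',r,top.mean(0)*1e3)
# needle, marker
ut=[190+240/5.9,140+229/5.9];um=[190+375/5.9,140+221/5.9]
us=[195+345/4.6,195+307/4.6];ums=[195+277/4.6,195+248/4.6]
for n,a,b,z in(('needle',ut,us,.062),('mark front',um,ums,.0585)):
    p,e=tri(t,[a],s,[b]);print(n,p,e,'rack',torack(p),'top ray',torack(onz(t,[a],z)[0]*1e3),'scene',torack(onz(s,[b],z)[0]*1e3))
# mark centroid
for c,box in((t,(245,160,262,180)),(s,(235,240,260,262))):
    m=blob(masks(c)['red'],box)[0];uv=np.argwhere(m)[:,::-1];print('mark',torack(onz(c,[uv.mean(0)],.0585)[0]*1e3),m.sum())
# gray knob base disc height
p=Cs[195:245,200:245];q=Ct[150:190,278:316]
m=(np.abs(hsv(t)[150:190,278:316,2].astype(int)-95)<25)&(hsv(t)[150:190,278:316,1]<60)
print('disc z',np.percentile(q[m][:,2],[10,50,90])*1e3,q[m].mean(0)*1e3)
# mower: yellow bar, both views; green deck
for c,C,bt in((t,Ct,(370,225,445,290)),(s,Cs,(215,125,290,180))):
    mk=masks(c);z=C[...,2]
    m=blob(mk['yellow']&(z>.08)&(z<.13),bt)[0];print('yel',rect(C[m]),np.percentile(C[m][:,2],[5,50,95])*1e3)
    m=blob(mk['green']&(z>.01)&(z<.06),bt)[0];print('grn',rect(C[m]),C[m].mean(0)*1e3)
m=(z:=Ct[...,2])>0;reg=np.zeros_like(m);reg[225:285,375:445]=1
m=blob(reg&(z>.012)&(z<.075))[0];print('deck+eng',rect(Ct[m]),m.sum())
v=hsv(t)[...,2];m=blob(reg&(v<40)&(z>.042)&(z<.06))[0];print('engine',rect(Ct[m]),m.sum())
m=blob(masks(t)['pink'],(335,185,385,235))[0];print('bowl',rect(Ct[m]))
E
```

```text
t [ 67.7  70.9  74.3 101.2 103.6 105.4] 287
 bar top (array([664.3, -10.8]), array([14. , 39.7]), 73.9) [665.4 -11.2 101.9]
s [ 68.5  72.9  83.5  99.3 103.1 105.3] 307
 bar top (array([667.2,  -7.2]), array([12.3, 36.7]), 76.5) [669.1  -6.6 101.8]
needle [644.6 139.7  62.4] 3.32107296990083 rack [-23.8  57. ] top ray [-22.3  56.2] scene [-25.2  57.8]
mark front [647.8  86.7  59.2] 3.3725832480952285 rack [-17.    4.4] top ray [-15.4   3.5] scene [-18.6   4.9]
mark [4.1 5. ] 33
mark [-1.6  2.3] 35
disc z [59.2 63.5 66.8] [658.1  -7.9  66.9]
yel (array([ 416.2, -211.3]), array([59.4, 14.8]), 36.0) [101.  111.2 115.3]
grn (array([ 470.3, -281.9]), array([ 60.3, 108. ]), 37.3) [ 469.  -279.4   36.1]
yel (array([ 417., -206.]), array([53.3, 13.9]), 35.9) [104.9 112.7 115.1]
grn (array([ 518. , -303.7]), array([3.3, 5.6]), 80.6) [ 517.7 -303.1   35.1]
deck+eng (array([ 467.2, -278.2]), array([ 81. , 122.1]), 36.6) 1330
engine (array([ 478.4, -292.8]), array([34.5, 42.5]), 38.5) 275
bowl (array([457.4, -95.3]), array([ 85.6, 356. ]), 60.4)
```

Request:
{"fn": "play_rows", "kwargs": {
  "series": [
    [[26, -28.2, 0, 0, 0, 0], [26, -28.2, 0, 0, 0, 0], [26, -28.2, 0, 0, 0, 0], [26, -28.2, 0, 0, 0, 0], [26, -28.2, 0, 0, 0, 0], [26, -28.2, 0, 0, 0, 0], [26, -28.2, 0, 0, 0, 0], [26, -28.2, 0, 0, 0, 0], [26, -28.2, 0, 0, 0, 0], [26, -28.2, 0, 0, 0, 0], [26, -28.2, 0, 0, 0, 0], [26, -28.2, 0, 0, 0, 0], [26, -28.2, 0, 0, 0, 0], [26, -28.2, 0, 0, 0, 0], [26, -28.2, 0, 0, 0, 0], [26, -28.2, 0, 0, 0, 0], [26, -28.2, 0, 0, 0, 0], [26, -28.2, 0, 0, 0, 0], [26, -28.2, 0, 0, 0, 0], [26, -28.2, 0, 0, 0, 0]]
  ],
  "jaw": -0.2
}}

```text
time_s: 1.97
eef_pos: [0.6665, -0.0093, 0.2244]
eef_rot: [-0.401, -3.116, -0.0]
wrist_force: [0.4, 0.5, 0.0]
width: 0.6
gripper_force: 0.0
```

```bash
python3 -c "
from h import *
goto(667,-8.5,95,75);print(bot.sense()['width'])"
```

```text
at [666.5  -9.3 224.4] phi 75.3 tz [-0.  0. -1.] j6 -82 t 2.0 delta [   0.5    0.8 -129.4] turn -0.3
0.5998674119997843
```

Request:
{"fn": "play_rows", "kwargs": {
  "series": [
    [[0, 0, -30, 0, 0, 0], [0, 0, -30, 0, 0, 0], [0, 0, -30, 0, 0, 0], [0, 0, -20, 0, 0, 0], [0, 0, -12, 0, 0, 0], [0, 0, -7, 0, 0, 0], [0, 0, 0, 0, 0, 0]]
  ]
}}

```text
time_s: 2.55
eef_pos: [0.665, -0.0076, 0.0943]
eef_rot: [-0.4, -3.114, -0.0]
wrist_force: [-0.7, 0.7, 0.1]
width: 0.599
gripper_force: 0.0
```

Request:
{"fn": "play_rows", "kwargs": {
  "series": [
    [[0, 0, 0, 0, 0, 0], [0, 0, 0, 0, 0, 0], [0, 0, 0, 0, 0, 0], [0, 0, 0, 0, 0, 0], [0, 0, 0, 0, 0, 0], [0, 0, 0, 0, 0, 0], [0, 0, 0, 0, 0, 0], [0, 0, 0, 0, 0, 0]]
  ],
  "jaw": 1,
  "squeeze": 20
}}

```text
time_s: 3.22
eef_pos: [0.665, -0.0108, 0.0961]
eef_rot: [-0.399, -3.116, 0.009]
wrist_force: [-1.6, -7.1, 2.8]
width: 0.148
gripper_force: 19.9
```

Request:
{"fn": "play_rows", "kwargs": {
  "series": [
    [[0, 0, 0, 0, 0, -3], [0, 0, 0, 0, 0, -6], [0, 0, 0, 0, 0, -6], [0, 0, 0, 0, 0, -6], [0, 0, 0, 0, 0, -6], [0, 0, 0, 0, 0, -6], [0, 0, 0, 0, 0, -6], [0, 0, 0, 0, 0, -6]]
  ]
}}

```text
time_s: 3.88
eef_pos: [0.6656, -0.0101, 0.0961]
eef_rot: [1.567, 2.72, -0.005]
wrist_force: [-0.9, -5.1, 2.1]
width: 0.144
gripper_force: 20.0
```

```bash
python3 -c "
from h import *
goto(667,-8.5,95,75);cap('top','t1.png');cap('scene','s1.png')
a=cv2.imread('pics/t1.png')[140:205,190:325];b=cv2.imread('pics/s1.png')[195:320,195:305]
cv2.imwrite('pics/c1.png',np.hstack([cv2.resize(a,(430,207)),cv2.resize(b[:113],(220,207))]))
print(bot.sense()['wrist_torque'])"
```

```text
at [665.6 -10.1  96.1] phi 30.1 tz [ 0.    -0.004 -1.   ] j6 -37 t 3.9 delta [ 1.4  1.6 -1.1] turn 44.9
[-1.07668418  0.21858497 -0.09872145]
```

View pics/c1.png

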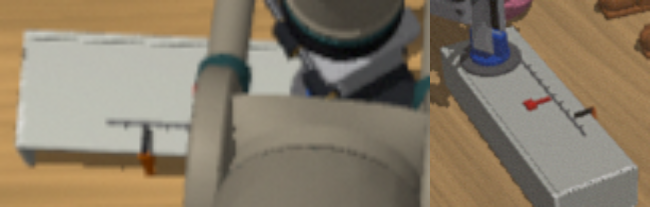

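The picture shows the needle at (148,135) in the left half, moved right with the turn, so the gearing works. I'll carry on turning.

Request:
{"fn": "play_rows", "kwargs": {
  "series": [
    [[0, 0, 0, 0, 0, -7], [0, 0, 0, 0, 0, -7], [0, 0, 0, 0, 0, -7], [0, 0, 0, 0, 0, -7], [0, 0, 0, 0, 0, -7], [0, 0, 0, 0, 0, -7], [0, 0, 0, 0, 0, -7], [0, 0, 0, 0, 0, -7], [0, 0, 0, 0, 0, -7], [0, 0, 0, 0, 0, -7], [0, 0, 0, 0, 0, -7], [0, 0, 0, 0, 0, -7], [0, 0, 0, 0, 0, -7], [0, 0, 0, 0, 0, -7], [0, 0, 0, 0, 0, -7], [0, 0, 0, 0, 0, -7], [0, 0, 0, 0, 0, -7], [0, 0, 0, 0, 0, -7], [0, 0, 0, 0, 0, -5], [0, 0, 0, 0, 0, 0]]
  ]
}}

```text
time_s: 5.65
eef_pos: [0.6672, -0.0113, 0.0961]
eef_rot: [3.122, -0.293, 0.007]
wrist_force: [1.7, -8.0, -0.3]
width: 0.151
gripper_force: 19.9
```

```bash
python3 -c "
from h import *
goto(667,-8.5,95,75);c=cap('scene','s2.png');b=c['pixels'][220:290,225:295]
cv2.imwrite('pics/c2.png',cv2.resize(b,(560,560),interpolation=cv2.INTER_CUBIC))
for y in(0,4.4,56.5):print(proj(c,[np.r_[toworld([x,y])/1e3,z] for x,z in((-24,.062),(-36,.062),(-17,.0585),(9,.0585))]).round(1).tolist())"
```

```text
at [667.2 -11.3  96.1] phi -100.7 tz [ 0.004 -0.006 -1.   ] j6 94 t 5.7 delta [-0.2  2.8 -1.1] turn -4.3
[[256.4, 245.5], [261.6, 243.6], [253.5, 247.8], [242.1, 251.9]]
[[257.4, 246.7], [262.5, 244.8], [254.4, 249.0], [243.1, 253.1]]
[[269.1, 261.5], [274.4, 259.6], [266.1, 264.0], [254.5, 268.4]]
```

View pics/c2.png

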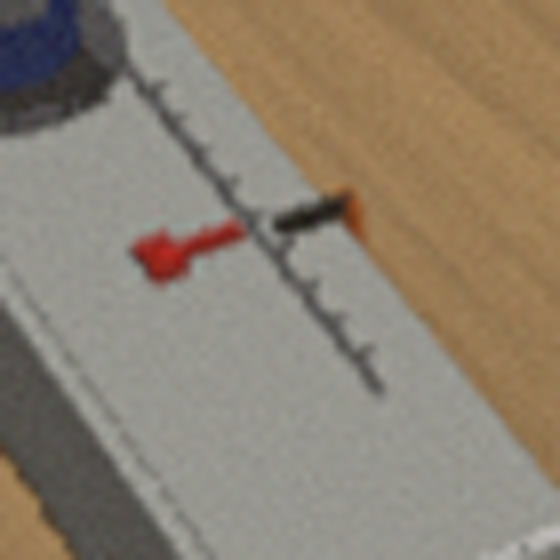

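The needle (278–345, 200–226) now sits slightly left of the red strip's line (185–245, 231–250), so it is a few millimetres short. I'll measure it.

```bash
cat >> h.py <<'E'
def align(c,box):
    H=hsv(c);h,s,v=[H[...,i].astype(int) for i in range(3)]
    x0,y0,x1,y1=box
    red=blob(((h<8)|(h>172))&(s>110)&(v>70),box)[0]
    uv=np.argwhere(red)[:,::-1];R=np.array([torack(p) for p in onz(c,uv,.059)*1e3])
    k=R[:,0]<np.median(R[:,0])
    N=np.argwhere(v<75)[:,::-1];N=N[(N[:,0]>=x0)&(N[:,0]<x1)&(N[:,1]>=y0)&(N[:,1]<y1)]
    Q=np.array([torack(p) for p in onz(c,N,.062)*1e3])
    Q=Q[(Q[:,0]>-40)&(Q[:,0]<-25.5)]
    print('red all y %.1f front y %.1f'%(R[:,1].mean(),R[k,1].mean()),'x',R[:,0].min().round(1),R[:,0].max().round(1),'needle x %.1f y %.1f sd %.1f n %d'%(*Q.mean(0),Q[:,1].std(),len(Q)))
E
python3 -c "
from h import *
c=cap('scene');align(c,(235,235,275,262))
def f(x,y):return [225+(x+.5)/8-.5,220+(y+.5)/8-.5]
for p,z in((f(278,226),.062),(f(340,203),.062),(f(245,231),.059),(f(190,249),.059)):print(torack(onz(c,[p],z)[0]*1e3))
"
```

```text
red all y 2.7 front y 2.5 x -17.5 9.2 needle x -32.8 y 10.5 sd 2.0 n 14
[-25.8519691    9.59009057]
[-44.05441528   9.34074281]
[-18.99262896   4.0481854 ]
[-3.45288259  3.43971321]
```

Request:
{"fn": "play_rows", "kwargs": {
  "series": [
    [[0, 0, 0, 0, 0, -6], [0, 0, 0, 0, 0, -6], [0, 0, 0, 0, 0, -6], [0, 0, 0, 0, 0, -4], [0, 0, 0, 0, 0, 0], [0, 0, 0, 0, 0, 0]]
  ]
}}

```text
time_s: 6.25
eef_pos: [0.6671, -0.0117, 0.0961]
eef_rot: [3.01, -0.88, 0.008]
wrist_force: [2.0, -10.5, 0.8]
width: 0.149
gripper_force: 19.9
```

```bash
python3 -c "
from h import *
goto(667,-8.5,95,75);c=cap('scene','s3.png');align(c,(235,235,275,262));b=c['pixels'][220:290,225:295]
cv2.imwrite('pics/c3.png',cv2.resize(b,(560,560),interpolation=cv2.INTER_CUBIC))"
```

```text
at [667.1 -11.7  96.1] phi -122.6 tz [ 0.003 -0.007 -1.   ] j6 116 t 6.2 delta [-0.1  3.2 -1.1] turn 17.6
red all y 2.8 front y 2.6 x -17.5 9.2 needle x -33.1 y 4.5 sd 1.7 n 14
```

View pics/c3.png

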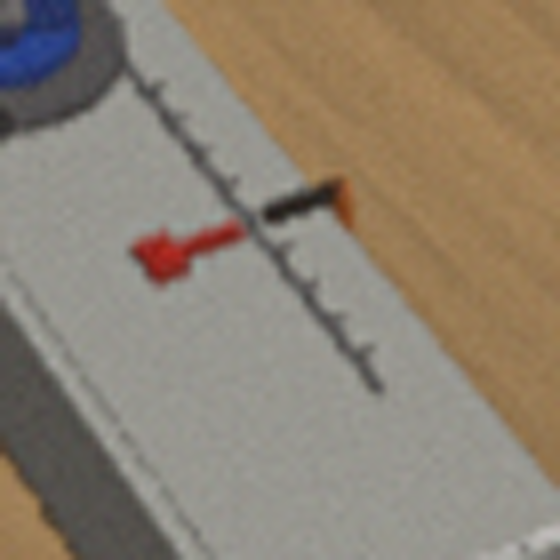

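The needle (268–335, 192–216) is now nearly in line with the red strip end (245,231), within 1–2 mm. I'll release and check from the top camera too.

Request:
{"fn": "play_rows", "kwargs": {
  "series": [
    [[0, 0, 0, 0, 0, 0], [0, 0, 0, 0, 0, 0], [0, 0, 0, 0, 0, 0], [0, 0, 0, 0, 0, 0], [0, 0, 30, 0, 0, 0], [0, 0, 40, 0, 0, 0], [0, -20, 30, 0, 0, 0], [-10, -35, 0, 0, 0, 0], [-10, -38, 0, 0, 0, 0], [-10, -38, 0, 0, 0, 0], [-10, -38, 0, 0, 0, 0], [-10, -38, 0, 0, 0, 0], [0, 0, 0, 0, 0, 0]]
  ],
  "jaw": -0.4
}}

```text
time_s: 7.38
eef_pos: [0.6137, -0.2214, 0.1954]
eef_rot: [3.008, -0.89, 0.0]
wrist_force: [0.5, 0.0, -0.4]
width: 0.699
gripper_force: 0.0
```

```bash
python3 -c "
from h import *
import glob
I=[cap('top') for _ in range(4)];t=I[0];t['pixels']=np.mean([i['pixels'] for i in I],0).astype(np.uint8)
S=[cap('scene') for _ in range(4)];s=S[0];s['pixels']=np.mean([i['pixels'] for i in S],0).astype(np.uint8)
align(s,(235,235,275,262));align(t,(235,155,275,195))
a=cv2.resize(t['pixels'][160:195,235:275],(400,350),interpolation=cv2.INTER_CUBIC);b=cv2.resize(s['pixels'][235:270,235:275],(400,350),interpolation=cv2.INTER_CUBIC)
cv2.imwrite('pics/c4.png',np.hstack([a,b]));cv2.imwrite('pics/t4.png',t['pixels']);goto(667,-8.5,95,75)
# predicted needle column in top view for needle y = 2,4,6 and x=-24..-40
for y in (2,4,6):print(y,[(proj(t,[np.r_[toworld([x,y])/1e3,z]])[0]*1).round(2).tolist() for x,z in((-17,.059),(-4,.059),(-24,.062),(-36,.062))])
"
```

```text
red all y 2.6 front y 2.5 x -17.5 9.7 needle x -33.1 y 4.5 sd 1.7 n 14
red all y 4.9 front y 5.1 x -14.5 12.4 needle x -34.3 y 4.4 sd 1.1 n 10
at [ 615.9 -213.1  195.5] phi -122.5 tz [-0.  0. -1.] j6 97 t 7.8 delta [  51.1  204.6 -100.5] turn 17.5
2 [[254.16, 178.1], [254.5, 172.72], [253.91, 180.67], [253.59, 185.68]]
4 [[253.3, 178.05], [253.64, 172.67], [253.05, 180.63], [252.73, 185.64]]
6 [[252.44, 178.01], [252.79, 172.63], [252.19, 180.58], [251.87, 185.59]]
```

View pics/c4.png

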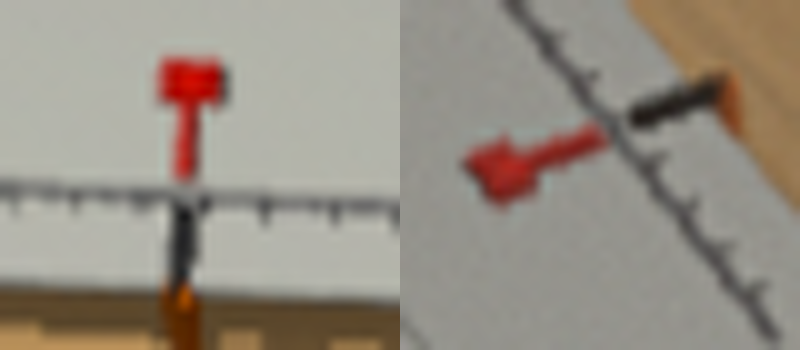

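In the left (top) half the needle at (182,240) lines up with the red strip (185,140) to within about 1 mm. The right half agrees, allowing for the needle's height and visible side face. The knob is done, so next are the clogs.

```bash
cat >> h.py <<'E'
def shoes(c=None,show=True):
    c=c or cap('top');C=cloud(c);z=C[...,2];mk=masks(c);out=[]
    for n in('blue','brown'):
        m=mk[n]&(z>.008)&(z<.06)&(C[...,0]>.3)&(C[...,0]<.64)
        m=cv2.morphologyEx(m.astype(np.uint8),cv2.MORPH_CLOSE,np.ones((5,5)))>0
        for b in blob(m,None,4):
            if b.sum()<200: continue
            P=C[b]; P=P[(P[:,2]>.012)&(P[:,2]<.05)];ctr,wh,a=rect(P)
            a=a if wh[0]>wh[1] else a-90
            v=c['pixels'].max(2);k=b&(v<70);d=C[k][:,:2].mean(0)*1e3-ctr
            h=np.radians(a)
            if d@[np.cos(h),np.sin(h)]>0:a+=180
            a=(a+180)%360-180;h=np.radians(a);g=ctr-34*np.array([np.cos(h),np.sin(h)])
            out.append((n,ctr,wh,a))
            if show:print(n,ctr,wh,'head %.1f'%a,'grip',g.round(1),'phi %.1f'%(((a+90)+90)%180-90))
    return out
E
python3 -c "
from h import *
shoes();goto(400,-80,100,79)
for y in(45,100,-42,-100):print(y,toworld([-100,y]).round(1),toworld([-3,y]).round(1))"
```

```text
blue [452.4 283.1] [83.8 35.8] head 20.6 grip [420.6 271.1] phi -69.4
blue [460.2 171.4] [35.7 86. ] head 161.5 grip [492.4 160.6] phi 71.5
blue [555.  671.7] [60.1 59.7] head 1.2 grip [521. 671.] phi -88.8
brown [431.2 -82.4] [37.8 86.5] head -10.5 grip [397.8 -76.2] phi 79.5
brown [439.   21.4] [36.9 87.2] head -21.8 grip [407.4  34. ] phi 68.2
at [ 615.9 -213.3  195.5] phi -122.5 tz [ 0.  0. -1.] j6 97 t 7.8 delta [-215.9  133.3  -95.5] turn 21.5
45 [567.8 132.9] [664.6 126.3]
100 [571.5 187.8] [668.3 181.2]
-42 [561.9  46.1] [658.7  39.5]
-100 [557.9 -11.8] [654.7 -18.4]
```

Request:
{"fn": "play_rows", "kwargs": {
  "series": [
    [[-27.25, 17.1, -9, 0, 0, 2.75], [-27.25, 17.1, -9, 0, 0, 2.75], [-27.25, 17.1, -9, 0, 0, 2.75], [-27.25, 17.1, -9, 0, 0, 2.75], [-27.25, 17.1, -9, 0, 0, 2.75], [-27.25, 17.1, -9, 0, 0, 2.75], [-27.25, 17.1, -9, 0, 0, 2.75], [-27.25, 17.1, -9, 0, 0, 2.75], [0, 0, -35, 0, 0, 0], [0, 0, -30, 0, 0, 0], [0, 0, -20, 0, 0, 0], [0, 0, -14.5, 0, 0, 0], [0, 0, 0, 0, 0, 0]]
  ]
}}

```text
time_s: 8.92
eef_pos: [0.3955, -0.0766, 0.022]
eef_rot: [-3.127, 0.29, 0.008]
wrist_force: [0.1, 1.0, 0.1]
width: 0.701
gripper_force: 0.0
```

Request:
{"fn": "play_rows", "kwargs": {
  "series": [
    [[0, 0, 0, 0, 0, 0], [0, 0, 0, 0, 0, 0], [0, 0, 0, 0, 0, 0], [0, 0, 0, 0, 0, 0], [0, 0, 0, 0, 0, 0]]
  ],
  "jaw": 1,
  "squeeze": 15
}}

```text
time_s: 9.33
eef_pos: [0.3982, -0.0781, 0.0248]
eef_rot: [3.128, -0.292, 0.003]
wrist_force: [-0.4, 0.5, 4.0]
width: 0.401
gripper_force: 15.0
```

```bash
python3 -c "
from h import *
x,y=toworld([-125,100]);goto(x,y,24,-93.9);print(bot.sense()['width'])"
```

```text
at [398.2 -78.1  24.8] phi -100.7 tz [ 0.002 -0.001 -1.   ] j6 80 t 9.3 delta [148.4 267.5  -0.8] turn 6.8
0.4009591740189644
```

Request:
{"fn": "play_rows", "kwargs": {
  "series": [
    [[0, 0, 20, 0, 0, 0], [0, 0, 30, 0, 0, 0], [0, 0, 30, 0, 0, 0], [16.5, 29.7, 0, 0, 0, 0.75], [16.5, 29.7, 0, 0, 0, 0.75], [16.5, 29.7, 0, 0, 0, 0.75], [16.5, 29.7, 0, 0, 0, 0.75], [16.5, 29.7, 0, 0, 0, 0.75], [16.5, 29.7, 0, 0, 0, 0.75], [16.5, 29.7, 0, 0, 0, 0.75], [16.5, 29.7, 0, 0, 0, 0.75], [16.5, 29.7, 0, 0, 0, 0.75], [0, 0, 0, 0, 0, 0], [0, 0, 0, 0, 0, 0]]
  ]
}}

```text
time_s: 10.5
eef_pos: [0.5463, 0.1907, 0.1038]
eef_rot: [3.14, -0.103, -0.0]
wrist_force: [-0.4, -0.1, -1.1]
width: 0.406
gripper_force: 15.0
```

```bash
python3 -c "
from h import *
x,y=toworld([-125,100]);goto(x,y,25,-93.9);print(bot.sense()['width'])
cap('scene','s5.png')"
```

```text
at [546.3 190.7 103.8] phi -93.8 tz [-0. -0. -1.] j6 106 t 10.5 delta [  0.3  -1.2 -78.8] turn -0.1
0.4062527077000374
```

View pics/s5.png

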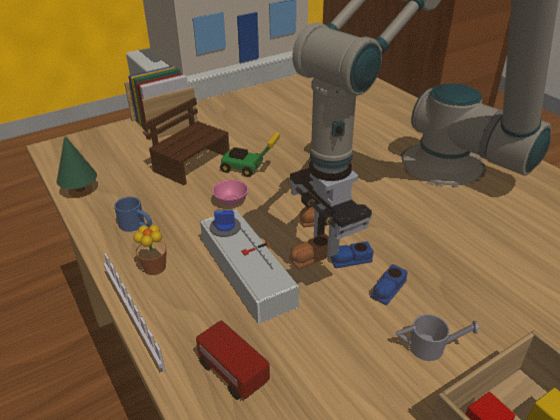

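The clog hangs level at (310,250), toe toward the rack, with the other clogs undisturbed.

Request:
{"fn": "play_rows", "kwargs": {
  "series": [
    [[0, -1, -32, 0, 0, 0], [0, 0, -28, 0, 0, 0], [0, 0, -13, 0, 0, 0], [0, 0, -5, 0, 0, 0], [0, 0, 0, 0, 0, 0], [10, -0.7, 0, 0, 0, 0], [14, -0.95, 0, 0, 0, 0], [14, -0.95, 0, 0, 0, 0], [14, -0.95, 0, 0, 0, 0], [11, -0.75, 0, 0, 0, 0], [5, -0.3, 0, 0, 0, 0], [0, 0, 0, 0, 0, 0], [0, 0, 0, 0, 0, 0]]
  ]
}}

```text
time_s: 11.63
eef_pos: [0.6157, 0.1836, 0.0269]
eef_rot: [-3.139, 0.108, -0.006]
wrist_force: [1.7, -0.2, 2.1]
width: 0.405
gripper_force: 15.0
```

```bash
python3 -c "
from h import *
x,y=toworld([-57,100]);goto(x,y,25,-93.9);print(bot.sense()['width'],bot.sense()['wrist_force'])
c=cap('scene');cv2.imwrite('pics/c6.png',cv2.resize(c['pixels'][190:320,180:360],None,fx=3.5,fy=3.5))"
```

```text
at [615.7 183.6  26.9] phi -93.9 tz [ 0.004  0.    -1.   ] j6 104 t 11.6 delta [-1.2  1.2 -1.9] turn 0.0
0.40459363893910427 [ 1.69392018 -0.19090798  2.10280759]
```

View pics/c6.png

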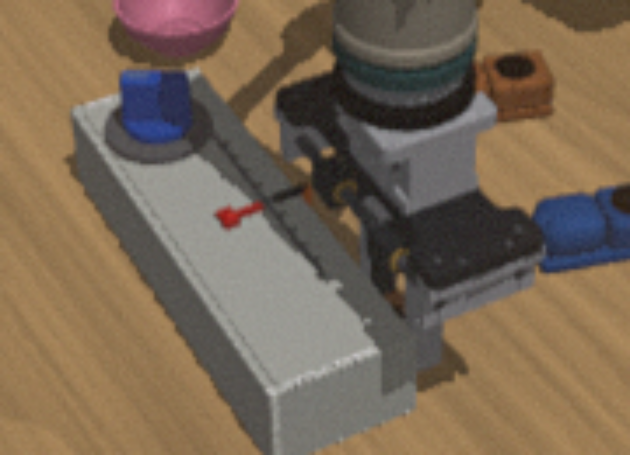

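The clog is partly under the shelf left of the partition, straight, and the needle is still on the mark. I'll release, back off, narrow the jaws and push from behind.

Request:
{"fn": "play_rows", "kwargs": {
  "series": [
    [[0, 0, 0, 0, 0, 0], [0, 0, 0, 0, 0, 0], [0, 0, 0, 0, 0, 0], [-10, 1.9, 0, 0, 0, 0], [-15, 1, 0, 0, 0, 0], [-12, 0.8, 0, 0, 0, 0], [0, 0, 0, 0, 0, 0]]
  ],
  "jaw": -0.16
}}

```text
time_s: 12.27
eef_pos: [0.5725, 0.1877, 0.0255]
eef_rot: [3.139, -0.106, -0.008]
wrist_force: [-0.3, -1.0, 0.2]
width: 0.582
gripper_force: 0.0
```

Request:
{"fn": "play_rows", "kwargs": {
  "series": [
    [[0, 0, 0, 0, 0, 0], [0, 0, 0, 0, 0, 0], [0, 0, 0, 0, 0, 0], [5, -0.34, 0, 0, 0, 0], [6, -0.4, 0, 0, 0, 0], [6, -0.4, 0, 0, 0, 0], [5, -0.34, 0, 0, 0, 0], [4, -0.3, 0, 0, 0, 0], [4, -0.3, 0, 0, 0, 0], [0, 0, 0, 0, 0, 0]]
  ],
  "jaw": 0.5
}}

```text
time_s: 13.1
eef_pos: [0.6083, 0.1853, 0.0259]
eef_rot: [3.14, -0.108, 0.002]
wrist_force: [0.5, -0.0, -0.1]
width: 0.251
gripper_force: 0.0
```

```bash
python3 -c "
from h import *
goto(0,0,25,-93.9);print(torack(st()[1]),bot.sense()['wrist_force'])"
```

```text
at [608.3 185.3  25.9] phi -93.9 tz [ 0.001 -0.    -1.   ] j6 105 t 13.1 delta [-608.3 -185.3   -0.9] turn 0.0
[-63.19994118 100.04340114] [ 0.54076844 -0.00988204 -0.08396283]
```

Request:
{"fn": "play_rows", "kwargs": {
  "series": [
    [[2, -0.1, 0, 0, 0, 0], [2, -0.15, 0, 0, 0, 0], [2, -0.15, 0, 0, 0, 0], [0, 0, 0, 0, 0, 0]]
  ]
}}

```text
time_s: 13.43
eef_pos: [0.6135, 0.185, 0.026]
eef_rot: [3.14, -0.107, 0.001]
wrist_force: [-0.0, 0.6, 0.2]
width: 0.247
gripper_force: 0.0
```

Request:
{"fn": "play_rows", "kwargs": {
  "series": [
    [[1.5, -0.1, 0, 0, 0, 0], [1.5, -0.1, 0, 0, 0, 0], [0, 0, 0, 0, 0, 0]]
  ]
}}

```text
time_s: 13.68
eef_pos: [0.614, 0.185, 0.026]
eef_rot: [3.14, -0.107, -0.007]
wrist_force: [-5.8, 0.3, 4.1]
width: 0.252
gripper_force: 2.4
```

Request:
{"fn": "play_rows", "kwargs": {
  "series": [
    [[-20, 1.4, 0, 0, 0, 0], [-15, 0, 25, 0, 0, 0], [-10, -10, 35, 0, 0, 0], [-18, -24, 14, 0, 0, -3], [-24, -24, 0, 0, 0, -3], [-24, -24, 0, 0, 0, -3], [-24, -24, 0, 0, 0, -3], [-24, -24, 0, 0, 0, -3], [-24, -22, 0, 0, 0, -3], [-24, 0, 0, 0, 0, 0], [0, 0, 0, 0, 0, 0]]
  ],
  "jaw": -0.4
}}

```text
time_s: 14.6
eef_pos: [0.4038, 0.0335, 0.0997]
eef_rot: [3.083, -0.6, -0.007]
wrist_force: [-0.8, 0.0, 0.3]
width: 0.699
gripper_force: 0.0
```

```bash
python3 -c "
from h import *
shoes();goto(407.4,34,24,68.2)
c=cap('scene');C=cloud(c);z=C[...,2];m=masks(c)['brown']&(z>.012)&(z<.05)&(C[...,0]>.3)
for b in blob(m,None,3): print(rect(C[b]),b.sum())"
```

```text
blue [452.4 283. ] [84.3 34.8] head 19.9 grip [420.4 271.4] phi -70.1
blue [460.4 171.5] [35.  86.3] head 161.6 grip [492.7 160.8] phi 71.6
blue [554.4 671.7] [58.7 61.3] head 90.2 grip [554.5 637.7] phi 0.2
at [407.3  33.8 100.2] phi -112.0 tz [ 0. -0. -1.] j6 107 t 14.7 delta [  0.1   0.2 -76.2] turn 0.2
(array([439.4,  25.4]), array([37.9, 87.8]), 65.2) 401
(array([831. , -20.6]), array([26.3, 58.7]), 71.1) 306
(array([803.6, 349.5]), array([21.5, 60.6]), 80.3) 278
```

Request:
{"fn": "play_rows", "kwargs": {
  "series": [
    [[0, 0, -30, 0, 0, 0], [0, 0, -27, 0, 0, 0], [0, 0, -14, 0, 0, 0], [0, 0, -5, 0, 0, 0], [0, 0, 0, 0, 0, 0]]
  ]
}}

```text
time_s: 15.12
eef_pos: [0.41, 0.0345, 0.0231]
eef_rot: [3.084, -0.596, -0.002]
wrist_force: [0.2, -0.0, 0.6]
width: 0.702
gripper_force: 0.0
```

Request:
{"fn": "play_rows", "kwargs": {
  "series": [
    [[0, 0, 0, 0, 0, 0], [0, 0, 0, 0, 0, 0], [0, 0, 0, 0, 0, 0], [0, 0, 0, 0, 0, 0], [0, 0, 0, 0, 0, 0]]
  ],
  "jaw": 1,
  "squeeze": 15
}}

```text
time_s: 15.53
eef_pos: [0.4097, 0.0342, 0.0247]
eef_rot: [-3.084, 0.597, -0.003]
wrist_force: [0.4, -0.9, 3.2]
width: 0.404
gripper_force: 15.0
```

```bash
python3 -c "
from h import *
x,y=toworld([-125,45]);goto(x,y,24,-93.9);print(bot.sense()['width'])"
```

```text
at [409.7  34.2  24.7] phi -111.9 tz [ 0.002 -0.    -1.   ] j6 107 t 15.5 delta [133.2 100.4  -0.7] turn 18.0
0.40435838733675755
```

Request:
{"fn": "play_rows", "kwargs": {
  "series": [
    [[0, 0, 20, 0, 0, 0], [0, 0, 25, 0, 0, 0], [0, 0, 15, 0, 0, 0], [22.2, 16.7, 0, 0, 0, 3], [22.2, 16.7, 0, 0, 0, 3], [22.2, 16.7, 0, 0, 0, 3], [22.2, 16.7, 0, 0, 0, 3], [22.2, 16.7, 0, 0, 0, 3], [22.2, 16.7, 0, 0, 0, 3], [0, 0, 0, 0, 0, 0], [0, 0, -25, 0, 0, 0], [0, 0, -20, 0, 0, 0], [0, 0, -10, 0, 0, 0], [0, 0, -4, 0, 0, 0], [0, 0, 0, 0, 0, 0]]
  ]
}}

```text
time_s: 16.78
eef_pos: [0.5412, 0.1341, 0.0249]
eef_rot: [3.139, -0.108, -0.003]
wrist_force: [0.7, -0.1, -0.3]
width: 0.401
gripper_force: 15.0
```

```bash
python3 -c "
from h import *
x,y=toworld([-57,45]);goto(x,y,25,-93.9);print(bot.sense()['width'])
c=cap('scene');cv2.imwrite('pics/c7.png',cv2.resize(c['pixels'][190:320,180:360],None,fx=3.5,fy=3.5))"
```

```text
at [541.2 134.1  24.9] phi -93.9 tz [-0.002 -0.    -1.   ] j6 101 t 16.8 delta [69.5 -4.1  0.1] turn 0.0
0.4009676870455984
```

View pics/c7.png

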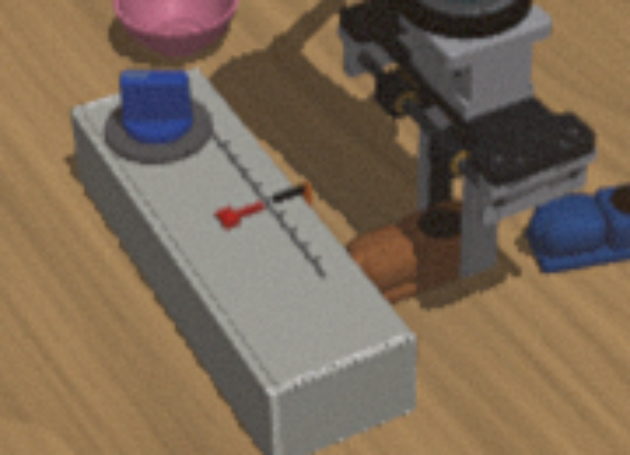

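Request:
{"fn": "play_rows", "kwargs": {
  "series": [
    [[10, -0.6, 0, 0, 0, 0], [14, -0.85, 0, 0, 0, 0], [14, -0.85, 0, 0, 0, 0], [14, -0.85, 0, 0, 0, 0], [10, -0.6, 0, 0, 0, 0], [5, -0.3, 0, 0, 0, 0], [0, 0, 0, 0, 0, 0], [0, 0, 0, 0, 0, 0]]
  ]
}}

```text
time_s: 17.5
eef_pos: [0.6089, 0.1303, 0.0249]
eef_rot: [3.14, -0.107, -0.001]
wrist_force: [-0.2, -0.4, 1.0]
width: 0.405
gripper_force: 15.0
```

Request:
{"fn": "play_rows", "kwargs": {
  "series": [
    [[0, 0, 0, 0, 0, 0], [0, 0, 0, 0, 0, 0], [0, 0, 0, 0, 0, 0], [-10, 0.7, 0, 0, 0, 0], [-15, 1, 0, 0, 0, 0], [-12, 0.8, 0, 0, 0, 0], [0, 0, 0, 0, 0, 0]]
  ],
  "jaw": 0.02
}}

```text
time_s: 18.08
eef_pos: [0.568, 0.1331, 0.0248]
eef_rot: [3.139, -0.106, -0.007]
wrist_force: [0.0, -0.2, 0.1]
width: 0.488
gripper_force: 0.0
```

Request:
{"fn": "play_rows", "kwargs": {
  "series": [
    [[0, 0, 0, 0, 0, 0], [0, 0, 0, 0, 0, 0], [0, 0, 0, 0, 0, 0], [5, -0.34, 0, 0, 0, 0], [6, -0.4, 0, 0, 0, 0], [6, -0.4, 0, 0, 0, 0], [5, -0.34, 0, 0, 0, 0], [4, -0.3, 0, 0, 0, 0], [4, -0.3, 0, 0, 0, 0], [2, -0.15, 0, 0, 0, 0], [0, 0, 0, 0, 0, 0]]
  ],
  "jaw": 0.5
}}

```text
time_s: 19.0
eef_pos: [0.605, 0.1306, 0.0249]
eef_rot: [3.14, -0.107, 0.001]
wrist_force: [0.9, 0.7, -0.3]
width: 0.249
gripper_force: 0.0
```

```bash
python3 -c "
from h import *
x,y=toworld([-57.5,45]);goto(x,y,25,-93.9);print(torack(st()[1]))"
```

```text
at [605.  130.6  24.9] phi -93.9 tz [ 0.001 -0.    -1.   ] j6 100 t 19.0 delta [ 5.2 -0.6  0.1] turn 0.0
[-62.73533347  45.19832597]
```

Request:
{"fn": "play_rows", "kwargs": {
  "series": [
    [[2, -0.15, 0, 0, 0, 0], [2, -0.15, 0, 0, 0, 0], [1.5, -0.1, 0, 0, 0, 0], [0, 0, 0, 0, 0, 0]]
  ]
}}

```text
time_s: 19.33
eef_pos: [0.61, 0.1303, 0.025]
eef_rot: [3.14, -0.107, 0.001]
wrist_force: [-0.8, 0.8, -0.2]
width: 0.248
gripper_force: 0.0
```

Request:
{"fn": "play_rows", "kwargs": {
  "series": [
    [[1.5, -0.1, 0, 0, 0, 0], [1.5, -0.1, 0, 0, 0, 0], [0, 0, 0, 0, 0, 0]]
  ]
}}

```text
time_s: 19.58
eef_pos: [0.6103, 0.1302, 0.025]
eef_rot: [3.14, -0.107, -0.008]
wrist_force: [-4.2, 0.4, 4.4]
width: 0.251
gripper_force: 2.5
```

Request:
{"fn": "play_rows", "kwargs": {
  "series": [
    [[-20, 1.4, 0, 0, 0, 0], [-15, 1, 25, 0, 0, 0], [-10, 2, 35, 0, 0, 0], [-22, 8, 10, 0, 0, -3], [-28, 10, 0, 0, 0, -3], [-28, 10, 0, 0, 0, -3], [-28, 10, 0, 0, 0, -3], [-29.3, 10.6, 0, 0, 0, -3.4], [0, 0, 0, 0, 0, 0]]
  ],
  "jaw": -0.4
}}

```text
time_s: 20.33
eef_pos: [0.426, 0.1837, 0.0947]
eef_rot: [3.096, -0.526, -0.009]
wrist_force: [-1.0, 0.6, -0.3]
width: 0.703
gripper_force: 0.0
```

```bash
python3 -c "
from h import *
goto(428.7,183.2,24,70.7)
t=cap('top','t8.png');shoes(t)
c=cap('scene');C=cloud(c);z=C[...,2];m=masks(c)['blue']&(z>.012)&(z<.05)&(C[...,0]>.3)
for b in blob(m,None,3): print(rect(C[b]),b.sum())"
```

```text
at [426.  183.7  94.7] phi -109.3 tz [-0.006 -0.    -1.   ] j6 124 t 20.3 delta [  2.7  -0.5 -70.7] turn -0.0
blue [554.9 671.2] [59.7 58.6] head 1.2 grip [520.9 670.5] phi -88.8
(array([474.9, 296.9]), array([37.1, 26.3]), 19.8) 126
(array([431. , 290.4]), array([36.5, 15.2]), 10.4) 37
(array([494.1, 168.2]), array([27. , 10.3]), 78.4) 32
```

Request:
{"fn": "play_rows", "kwargs": {
  "series": [
    [[0, 0, -30, 0, 0, 0], [0, 0, -25, 0, 0, 0], [0, 0, -12, 0, 0, 0], [0, 0, -4, 0, 0, 0], [0, 0, 0, 0, 0, 0]]
  ]
}}

```text
time_s: 20.85
eef_pos: [0.4334, 0.1827, 0.0231]
eef_rot: [3.096, -0.527, -0.001]
wrist_force: [-0.6, 0.7, -0.1]
width: 0.698
gripper_force: 0.0
```

Request:
{"fn": "play_rows", "kwargs": {
  "series": [
    [[0, 0, 0, 0, 0, 0], [0, 0, 0, 0, 0, 0], [0, 0, 0, 0, 0, 0], [0, 0, 0, 0, 0, 0], [0, 0, 0, 0, 0, 0]]
  ],
  "jaw": 1,
  "squeeze": 15
}}

```text
time_s: 21.27
eef_pos: [0.4329, 0.1832, 0.0247]
eef_rot: [-3.097, 0.526, -0.002]
wrist_force: [-0.0, 0.3, 3.5]
width: 0.404
gripper_force: 15.0
```

```bash
python3 -c "
from h import *
x,y=toworld([-125,-98]);goto(x,y,25,-93.9);print(bot.sense()['width'])"
```

```text
at [432.9 183.2  24.7] phi -109.3 tz [ 0.002  0.    -1.   ] j6 124 t 21.3 delta [ 100.2 -191.2    0.3] turn 15.4
0.4039624149109072
```

Request:
{"fn": "play_rows", "kwargs": {
  "series": [
    [[0, 0, 20, 0, 0, 0], [0, 0, 25, 0, 0, 0], [0, 0, 15, 0, 0, 0], [14.3, -27.3, 0, 0, 0, 2.2], [14.3, -27.3, 0, 0, 0, 2.2], [14.3, -27.3, 0, 0, 0, 2.2], [14.3, -27.3, 0, 0, 0, 2.2], [14.3, -27.3, 0, 0, 0, 2.2], [14.3, -27.3, 0, 0, 0, 2.2], [14.3, -27.3, 0, 0, 0, 2.2], [0, 0, 0, 0, 0, 0], [0, 0, -25, 0, 0, 0], [0, 0, -20, 0, 0, 0], [0, 0, -10, 0, 0, 0], [0, 0, -4, 0, 0, 0], [0, 0, 0, 0, 0, 0]]
  ]
}}

```text
time_s: 22.6
eef_pos: [0.5317, -0.0076, 0.0249]
eef_rot: [-3.14, 0.107, 0.003]
wrist_force: [0.7, -0.5, 0.1]
width: 0.406
gripper_force: 15.0
```

```bash
python3 -c "
from h import *
x,y=toworld([-57,-98]);goto(x,y,25,-93.9);print(bot.sense()['width'])
c=cap('scene');cv2.imwrite('pics/c9.png',cv2.resize(c['pixels'][150:320,180:400],None,fx=3.2,fy=3.2))"
```

```text
at [531.7  -7.6  24.9] phi -93.9 tz [-0.002  0.    -1.   ] j6 86 t 22.6 delta [69.2 -5.1  0.1] turn -0.0
0.40588843689617266
```

View pics/c9.png

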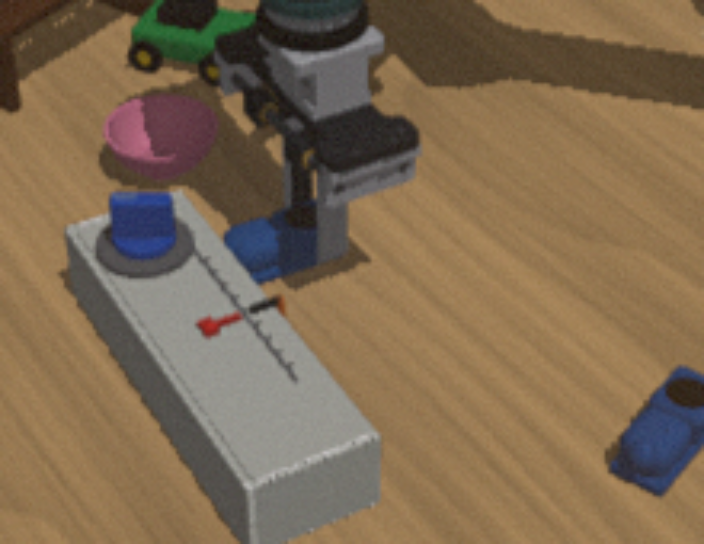

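Picture: the blue clog is held flat in front of the right bay (265,245), the needle still meets the mark, and the last blue clog is at (660,430).

Request:
{"fn": "play_rows", "kwargs": {
  "series": [
    [[10, -0.75, 0, 0, 0, 0], [14, -1, 0, 0, 0, 0], [14, -1, 0, 0, 0, 0], [13, -1, 0, 0, 0, 0], [8, -0.6, 0, 0, 0, 0], [5, -0.4, 0, 0, 0, 0], [0, 0, 0, 0, 0, 0], [0, 0, 0, 0, 0, 0]]
  ]
}}

```text
time_s: 23.32
eef_pos: [0.5962, -0.0127, 0.0249]
eef_rot: [3.14, -0.107, -0.001]
wrist_force: [-0.3, -0.5, -0.5]
width: 0.403
gripper_force: 15.0
```

Request:
{"fn": "play_rows", "kwargs": {
  "series": [
    [[0, 0, 0, 0, 0, 0], [0, 0, 0, 0, 0, 0], [0, 0, 0, 0, 0, 0], [-10, 0.7, 0, 0, 0, 0], [-15, 1, 0, 0, 0, 0], [-15, 1, 5, 0, 0, 0], [0, 0, 3, 0, 0, 0]]
  ],
  "jaw": 0.02
}}

```text
time_s: 23.9
eef_pos: [0.5517, -0.0094, 0.0328]
eef_rot: [-3.139, 0.107, 0.009]
wrist_force: [0.1, -0.5, -0.3]
width: 0.489
gripper_force: 0.0
```

Request:
{"fn": "play_rows", "kwargs": {
  "series": [
    [[0, 0, 0, 0, 0, 0], [0, 0, 0, 0, 0, 0], [0, 0, 0, 0, 0, 0], [5, -0.34, 0, 0, 0, 0], [6, -0.4, 0, 0, 0, 0], [6, -0.4, 0, 0, 0, 0], [6, -0.4, 0, 0, 0, 0], [5, -0.34, 0, 0, 0, 0], [4, -0.3, 0, 0, 0, 0], [3, -0.2, 0, 0, 0, 0], [0, 0, 0, 0, 0, 0]]
  ],
  "jaw": 0.5
}}

```text
time_s: 24.82
eef_pos: [0.5924, -0.0126, 0.0329]
eef_rot: [3.14, -0.107, 0.001]
wrist_force: [0.0, -0.6, 0.6]
width: 0.251
gripper_force: 0.0
```

```bash
python3 -c "
from h import *
x,y=toworld([-57.5,-98]);goto(x,y,33,-93.9);print(torack(st()[1]))"
```

```text
at [592.4 -12.6  32.9] phi -93.9 tz [ 0.001 -0.    -1.   ] j6 86 t 24.8 delta [ 8.  -0.1  0.1] turn 0.0
[-65.52369719 -98.46819135]
```

Request:
{"fn": "play_rows", "kwargs": {
  "series": [
    [[3, -0.2, 0, 0, 0, 0], [2.5, -0.2, 0, 0, 0, 0], [1.5, -0.1, 0, 0, 0, 0], [0, 0, 0, 0, 0, 0]]
  ]
}}

```text
time_s: 25.15
eef_pos: [0.5989, -0.013, 0.0331]
eef_rot: [3.14, -0.107, 0.001]
wrist_force: [-0.2, 0.4, -0.2]
width: 0.247
gripper_force: 0.0
```

Request:
{"fn": "play_rows", "kwargs": {
  "series": [
    [[1.5, -0.1, 0, 0, 0, 0], [1.5, -0.1, 0, 0, 0, 0], [0, 0, 0, 0, 0, 0]]
  ]
}}

```text
time_s: 25.4
eef_pos: [0.6006, -0.0131, 0.0329]
eef_rot: [-3.14, 0.107, 0.003]
wrist_force: [-2.1, 0.8, 2.1]
width: 0.249
gripper_force: 1.2
```

Request:
{"fn": "play_rows", "kwargs": {
  "series": [
    [[-20, 1.4, 0, 0, 0, 0], [-15, 10, 30, 0, 0, 0], [-16, 25, 30, 0, 0, 2.3], [-16, 31, 5, 0, 0, 2.3], [-16, 31, 0, 0, 0, 2.3], [-16, 31, 0, 0, 0, 2.3], [-16, 31, 0, 0, 0, 2.3], [-16, 31, 0, 0, 0, 2.3], [-16, 31, 0, 0, 0, 2.4], [-16, 31, 0, 0, 0, 2.4], [-16, 31, 0, 0, 0, 2.4], [0, 0, 0, 0, 0, 2.4], [0, 0, 0, 0, 0, 0]]
  ],
  "jaw": -0.4
}}

```text
time_s: 26.48
eef_pos: [0.422, 0.2727, 0.0978]
eef_rot: [-3.095, -0.539, -0.002]
wrist_force: [0.2, -0.2, -0.3]
width: 0.701
gripper_force: 0.0
```

```bash
python3 -c "
from h import *
t=cap('top','t10.png');shoes(t)
c=cap('scene');C=cloud(c);z=C[...,2];m=masks(c)['blue']&(z>.008)&(z<.05)&(C[...,0]>.3)
for b in blob(m,None,2): print(rect(C[b]),b.sum())
goto(421.5,272.1,24,-70.5)"
```

```text
blue [553.4 670.4] [58.4 57. ] head 89.1 grip [552.9 636.4] phi -0.9
(array([475.7, 296.7]), array([35.4, 30.6]), 24.3) 160
(array([436.9, 296.5]), array([ 8.3, 15.6]), 88.0) 22
at [423.  271.   97.8] phi -70.5 tz [ 0.001 -0.    -1.   ] j6 95 t 26.6 delta [ -1.5   1.1 -73.8] turn 0.0
```

Request:
{"fn": "play_rows", "kwargs": {
  "series": [
    [[-2, 1, -30, 0, 0, 0], [0, 0, -25, 0, 0, 0], [0, 0, -14, 0, 0, 0], [0, 0, -4, 0, 0, 0], [0, 0, 0, 0, 0, 0]]
  ]
}}

```text
time_s: 27.0
eef_pos: [0.4207, 0.2707, 0.0236]
eef_rot: [3.096, 0.528, -0.003]
wrist_force: [-0.0, -0.6, -0.7]
width: 0.699
gripper_force: 0.0
```

Request:
{"fn": "play_rows", "kwargs": {
  "series": [
    [[0, 0, 0, 0, 0, 0], [0, 0, 0, 0, 0, 0], [0, 0, 0, 0, 0, 0], [0, 0, 0, 0, 0, 0], [0, 0, 0, 0, 0, 0]]
  ],
  "jaw": 1,
  "squeeze": 15
}}

```text
time_s: 27.42
eef_pos: [0.4212, 0.2722, 0.0254]
eef_rot: [-3.096, -0.532, -0.002]
wrist_force: [0.0, -0.8, 3.1]
width: 0.402
gripper_force: 15.0
```

```bash
python3 -c "
from h import *
x,y=toworld([-125,-43]);goto(x,y,25,-93.9);print(bot.sense()['width'])"
```

```text
at [421.2 272.2  25.4] phi -70.5 tz [ 0.001  0.001 -1.   ] j6 95 t 27.4 delta [ 115.6 -225.4   -0.4] turn -23.4
0.40226286078946477
```

Request:
{"fn": "play_rows", "kwargs": {
  "series": [
    [[0, 0, 20, 0, 0, 0], [0, 0, 25, 0, 0, 0], [0, 0, 15, 0, 0, 0], [14.5, -28.2, 0, 0, 0, -2.9], [14.5, -28.2, 0, 0, 0, -2.9], [14.5, -28.2, 0, 0, 0, -2.9], [14.5, -28.2, 0, 0, 0, -2.9], [14.5, -28.2, 0, 0, 0, -2.9], [14.5, -28.2, 0, 0, 0, -2.9], [14.5, -28.2, 0, 0, 0, -3], [14.5, -28.2, 0, 0, 0, -3], [0, 0, 0, 0, 0, 0], [0, 0, -25, 0, 0, 0], [0, 0, -20, 0, 0, 0], [0, 0, -11, 0, 0, 0], [0, 0, -4, 0, 0, 0], [0, 0, 0, 0, 0, 0]]
  ]
}}

```text
time_s: 28.83
eef_pos: [0.5362, 0.0467, 0.0244]
eef_rot: [3.14, -0.106, -0.002]
wrist_force: [0.2, -0.5, -0.7]
width: 0.404
gripper_force: 15.0
```

```bash
python3 -c "
from h import *
x,y=toworld([-59,-43]);goto(x,y,25,-93.9);print(bot.sense()['width'])
c=cap('scene');cv2.imwrite('pics/c11.png',cv2.resize(c['pixels'][150:320,180:400],None,fx=3.2,fy=3.2))"
```

```text
at [536.2  46.7  24.4] phi -93.9 tz [-0.001 -0.    -1.   ] j6 91 t 28.8 delta [66.5 -4.4  0.6] turn -0.0
0.40441318226725576
```

View pics/c11.png

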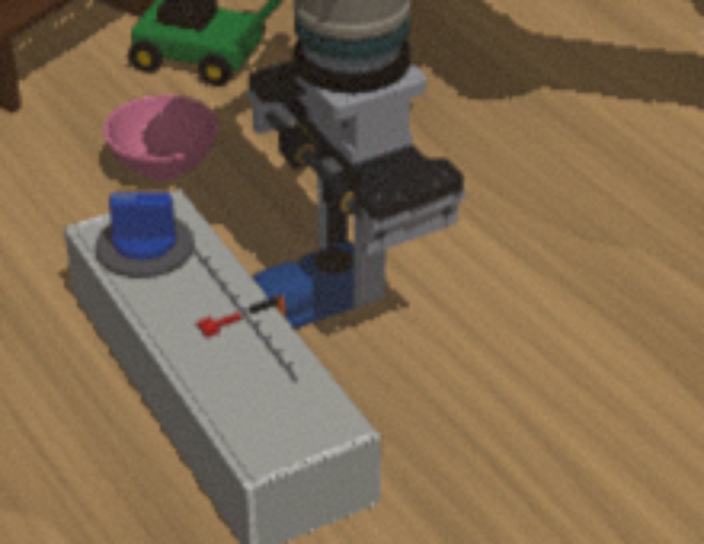

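Picture: the last blue clog is held flat and straight just right of the partition at (310,285), and the needle is still on the mark.

Request:
{"fn": "play_rows", "kwargs": {
  "series": [
    [[10, -0.65, 0, 0, 0, 0], [14, -0.95, 0, 0, 0, 0], [14, -0.95, 0, 0, 0, 0], [13, -0.9, 0, 0, 0, 0], [8, -0.5, 0, 0, 0, 0], [5, -0.3, 0, 0, 0, 0], [0, 0, 0, 0, 0, 0], [0, 0, 0, 0, 0, 0]]
  ]
}}

```text
time_s: 29.55
eef_pos: [0.6003, 0.0422, 0.0245]
eef_rot: [3.14, -0.107, -0.001]
wrist_force: [0.2, -0.3, -0.5]
width: 0.405
gripper_force: 15.0
```

Request:
{"fn": "play_rows", "kwargs": {
  "series": [
    [[0, 0, 0, 0, 0, 0], [0, 0, 0, 0, 0, 0], [0, 0, 0, 0, 0, 0], [-10, 0.7, 0, 0, 0, 0], [-15, 1, 0, 0, 0, 0], [-15, 1, 5, 0, 0, 0], [0, 0, 3, 0, 0, 0]]
  ],
  "jaw": 0.02
}}

```text
time_s: 30.13
eef_pos: [0.5559, 0.0452, 0.0324]
eef_rot: [-3.14, 0.107, 0.009]
wrist_force: [-1.0, -0.0, -0.9]
width: 0.491
gripper_force: 0.0
```

Request:
{"fn": "play_rows", "kwargs": {
  "series": [
    [[0, 0, 0, 0, 0, 0], [0, 0, 0, 0, 0, 0], [0, 0, 0, 0, 0, 0], [5, -0.34, 0, 0, 0, 0], [6, -0.4, 0, 0, 0, 0], [6, -0.4, 0, 0, 0, 0], [6, -0.4, 0, 0, 0, 0], [5, -0.34, 0, 0, 0, 0], [4, -0.3, 0, 0, 0, 0], [3, -0.2, 0, 0, 0, 0], [2, -0.1, 0, 0, 0, 0], [0, 0, 0, 0, 0, 0]]
  ],
  "jaw": 0.5
}}

```text
time_s: 31.13
eef_pos: [0.5982, 0.0422, 0.0325]
eef_rot: [3.14, -0.107, 0.001]
wrist_force: [0.7, 0.1, 0.0]
width: 0.253
gripper_force: 0.0
```

```bash
python3 -c "
from h import *
x,y=toworld([-57.5,-43]);goto(x,y,33,-93.9);print(torack(st()[1]))"
```

```text
at [598.2  42.2  32.5] phi -93.9 tz [ 0. -0. -1.] j6 91 t 31.1 delta [ 6.  -0.   0.5] turn 0.0
[-63.45540375 -43.38892684]
```

Request:
{"fn": "play_rows", "kwargs": {
  "series": [
    [[2, -0.1, 0, 0, 0, 0], [2, -0.15, 0, 0, 0, 0], [1.5, -0.1, 0, 0, 0, 0], [0, 0, 0, 0, 0, 0]]
  ]
}}

```text
time_s: 31.47
eef_pos: [0.6036, 0.0419, 0.0327]
eef_rot: [3.14, -0.107, 0.001]
wrist_force: [-0.8, -0.7, 0.0]
width: 0.252
gripper_force: 0.0
```

Request:
{"fn": "play_rows", "kwargs": {
  "series": [
    [[1.5, -0.1, 0, 0, 0, 0], [1.5, -0.1, 0, 0, 0, 0], [0, 0, 0, 0, 0, 0]]
  ]
}}

```text
time_s: 31.72
eef_pos: [0.6043, 0.0419, 0.0325]
eef_rot: [3.14, -0.107, -0.006]
wrist_force: [-5.3, 0.4, 4.7]
width: 0.248
gripper_force: 2.5
```

Request:
{"fn": "play_rows", "kwargs": {
  "series": [
    [[-20, 1.4, 0, 0, 0, 0], [-20, 0, 25, 0, 0, 0], [-22, -10, 30, 0, 0, 5], [-22, -18, 25, 0, 0, 6], [-22, -18, 20, 0, 0, 6], [-22, -18, 20, 0, 0, 6], [-22, -18, 20, 0, 0, 6], [-22, -18, 20, 0, 0, 6], [-22, -18, 0, 0, 0, 6], [-22, -18, 0, 0, 0, 0], [-22, -18, 0, 0, 0, 0], [0, 0, 0, 0, 0, 0]]
  ],
  "jaw": -0.3
}}

```text
time_s: 32.72
eef_pos: [0.3655, -0.113, 0.1929]
eef_rot: [2.978, 0.994, -0.001]
wrist_force: [0.5, 0.7, 0.2]
width: 0.653
gripper_force: 0.0
```

```bash
cat >> h.py <<'E'
def mower():
    for n,bt in(('top',(370,200,480,300)),('scene',(150,110,300,190))):
        c=cap(n);C=cloud(c);mk=masks(c);z=C[...,2]
        for col,lo,hi in(('yellow',.085,.13),('green',.012,.06)):
            m=blob(mk[col]&(z>lo)&(z<hi),bt)[0]
            print(n,col,rect(C[m]),np.percentile(z[m],[5,50,95]).round(4),m.sum())
        v=hsv(c)[...,2];m=mk['yellow']&(z>.085)&(z<.13);b=blob(m,bt)[0]
        uv=np.argwhere(b)[:,::-1].mean(0);print('  yellow px',uv,'on z=.110',onz(c,[uv],.110)*1e3)
E
python3 -c "
from h import *
mower();goto(416,-210,104,-53.5)
c=cap('scene','s12.png');t=cap('top');align(c,(235,235,275,262));align(t,(235,155,275,195))
a=cv2.resize(t['pixels'][140:300,190:460],None,fx=2.2,fy=2.2);cv2.imwrite('pics/c12.png',a)"
```

```text
Traceback (most recent call last):
  File "h.py", line 81, in mower
    m=blob(mk[col]&(z>lo)&(z<hi),bt)[0]
      ~~~~~~~~~~~~~~~~~~~~~~~~~~~~~~^^^
IndexError: list index out of range
```

```bash
sed -i 's/            m=blob(mk\[col\]&(z>lo)&(z<hi),bt)\[0\]/            q=blob(mk[col]\&(z>lo)\&(z<hi),bt)\n            if not q: print(n,col,"none"); continue\n            m=q[0]/; s/b=blob(m,bt)\[0\]/b=(blob(m,bt) or [m])[0]/' h.py
python3 -c "
from h import *
try: mower()
except Exception as e: print(e)
goto(416,-210,104,-53.5)
c=cap('scene');align(c,(235,235,275,262));shoes()"
```

```text
top yellow none
top green (array([ 477.2, -291.2]), array([60.4, 83.5]), 37.4) [0.0317 0.0357 0.0406] 487
  yellow px [305.03267974  99.08169935] on z=.110 [[820.14080613 -36.36048485 110.        ]]
scene yellow (array([ 431.1, -196.4]), array([24.8, 12.2]), 40.0) [0.1037 0.1116 0.1147] 37
scene green (array([ 509. , -307.5]), array([16.9,  5.8]), 81.3) [0.0344 0.0375 0.0388] 6
  yellow px [270.7027027  142.05405405] on z=.110 [[ 431.20624464 -195.66854066  110.        ]]
at [ 369.2 -111.2  193. ] phi -53.0 tz [ 0.003 -0.001 -1.   ] j6 26 t 32.9 delta [ 46.8 -98.8 -89. ] turn -0.5
red all y 2.7 front y 2.5 x -17.5 9.7 needle x -33.1 y 4.5 sd 1.7 n 14
blue [554.5 671. ] [59.7 60.5] head 91.6 grip [555.4 637. ] phi 1.6
```

Request:
{"fn": "play_rows", "kwargs": {
  "series": [
    [[-10, 35, 0, 0, 0, 0], [-10, 35, 0, 0, 0, 0], [-10, 35, 0, 0, 0, 0], [-10, 35, 0, 0, 0, 0], [-10, 35, 0, 0, 0, 0], [-10, 35, 0, 0, 0, 0], [0, 0, 0, 0, 0, 0]]
  ]
}}

```text
time_s: 33.55
eef_pos: [0.306, 0.1055, 0.1926]
eef_rot: [-2.969, -1.014, -0.0]
wrist_force: [0.8, 0.3, 0.8]
width: 0.651
gripper_force: 0.0
```

```bash
python3 -c "
from h import *
mower()
goto(416,-210,104,-53.5)
t=cap('top','t13.png');align(t,(235,155,275,195))
C=cloud(t);mk=masks(t);z=C[...,2]
for n in('blue','brown'):
    for b in blob(mk[n]&(z>.008)&(z<.045)&(C[...,0]>.55)&(C[...,0]<.64),None,3):
        P=C[b]*1e3
        if b.sum()>10: R=np.array([torack(p) for p in P]);print(n,b.sum(),R.min(0).round(1),R.max(0).round(1))
m=mk['pink']&(z>.02)&(z<.06);b=blob(m,(335,185,385,235))[0];print('bowl',rect(C[b]))"
```

```text
top yellow (array([ 416.1, -211.2]), array([59.8, 14.2]), 36.9) [0.102  0.1113 0.1153] 198
top green (array([ 470.5, -282.5]), array([ 60.6, 107.7]), 37.2) [0.0305 0.0356 0.0426] 800
  yellow px [391.06060606 273.98989899] on z=.110 [[ 415.68418241 -210.66939729  110.        ]]
scene yellow (array([ 415.9, -206.1]), array([60.2, 13. ]), 36.8) [0.105  0.1123 0.1149] 72
scene green (array([ 520.1, -301. ]), array([4.4, 0. ]), 106.1) [0.0353 0.0375 0.0397] 2
  yellow px [272.91666667 139.22222222] on z=.110 [[ 418.6921936 -204.9946483  110.       ]]
at [308.2 100.9 192.6] phi -52.5 tz [ 0.001 -0.    -1.   ] j6 58 t 33.6 delta [ 107.8 -310.9  -88.6] turn -1.0
red all y 4.9 front y 5.1 x -14.5 12.4 needle x -33.9 y 4.6 sd 1.1 n 11
blue 90 [ -49.  -116.4] [-37.2 -80.7]
blue 89 [-50.6 -62.1] [-37.9 -28.6]
blue 37 [-152.4  552.3] [-131.8  558.1]
brown 95 [-49.6  26.6] [-37.9  62.2]
brown 87 [-49.6  80.5] [-37.6 116.9]
brown 12 [-47.6   1.8] [-36.9   6.9]
bowl (array([ 575. , -162.1]), array([86. , 86.2]), 45.1)
```

Request:
{"fn": "play_rows", "kwargs": {
  "series": [
    [[10.9, -31, -3, 0, 0, 0], [10.9, -31, -3, 0, 0, 0], [10.9, -31, -3, 0, 0, 0], [10.9, -31, -3, 0, 0, 0], [10.9, -31, -3, 0, 0, 0], [10.9, -31, -3, 0, 0, 0], [10.9, -31, -3, 0, 0, 0], [10.9, -31, -3, 0, 0, 0], [10.9, -31, -3, 0, 0, 0], [10.9, -31, -3, 0, 0, 0], [0, 0, 0, 0, 0, 0]]
  ],
  "jaw": 0.1
}}

```text
time_s: 34.62
eef_pos: [0.4193, -0.2192, 0.1619]
eef_rot: [2.977, 0.987, 0.001]
wrist_force: [0.6, -0.3, -0.8]
width: 0.45
gripper_force: 0.0
```

```bash
python3 -c "
from h import *
goto(417,-209,105,-53)"
```

```text
at [ 419.3 -219.2  161.9] phi -53.3 tz [ 0.002 -0.004 -1.   ] j6 17 t 34.6 delta [ -2.3  10.2 -56.9] turn 0.3
```

Request:
{"fn": "play_rows", "kwargs": {
  "series": [
    [[-2, 10, 0, 0, 0, 0], [0, 0, 0, 0, 0, 0], [0, 0, -25, 0, 0, 0], [0, 0, -20, 0, 0, 0], [0, 0, -8, 0, 0, 0], [0, 0, -4, 0, 0, 0], [0, 0, 0, 0, 0, 0], [0, 0, 0, 0, 0, 0]]
  ]
}}

```text
time_s: 35.28
eef_pos: [0.4155, -0.2007, 0.1064]
eef_rot: [2.977, 1.0, 0.001]
wrist_force: [0.2, 1.0, -0.8]
width: 0.45
gripper_force: 0.0
```

Request:
{"fn": "play_rows", "kwargs": {
  "series": [
    [[0, 0, 0, 0, 0, 0], [0, 0, 0, 0, 0, 0], [0, 0, 0, 0, 0, 0], [0, 0, 0, 0, 0, 0], [0, 0, 0, 0, 0, 0], [0, 0, 0, 0, 0, 0]]
  ],
  "jaw": 1,
  "squeeze": 35
}}

```text
time_s: 35.78
eef_pos: [0.4158, -0.2014, 0.1061]
eef_rot: [2.977, 0.999, 0.001]
wrist_force: [1.2, -0.3, 1.5]
width: 0.145
gripper_force: 35.0
```

```bash
python3 -c "
from h import *
goto(417,-209,105,-53)
mower()"
```

```text
at [ 415.8 -201.4  106.1] phi -52.9 tz [ 0.001 -0.001 -1.   ] j6 18 t 35.8 delta [ 1.2 -7.6 -1.1] turn -0.1
top yellow none
top green none
  yellow px [305.05960265  99.08609272] on z=.110 [[820.1289287  -36.42218698 110.        ]]
scene yellow (array([ 426.3, -189. ]), array([19. , 12.3]), 32.3) [0.1031 0.1108 0.1151] 31
scene green (array([ 471.8, -250.8]), array([15.5,  6.5]), 70.5) [0.0367 0.0385 0.0404] 7
  yellow px [273.22580645 143.25806452] on z=.110 [[ 429.11765554 -186.90370702  110.        ]]
```

Request:
{"fn": "play_rows", "kwargs": {
  "series": [
    [[6.5, 1.5, 0, 0, 0, -1.3], [6.5, 1.5, 0, 0, 0, -1.3], [6.5, 1.5, 0, 0, 0, -1.3], [6.5, 1.5, 0, 0, 0, -1.3], [6.5, 1.5, 0, 0, 0, -1.3], [6.5, 1.5, 0, 0, 0, -1.3], [6.5, 1.5, 0, 0, 0, -1.3], [6.5, 1.5, 0, 0, 0, -1.3], [6.5, 1.5, 0, 0, 0, -1.3], [6.5, 1.5, 0, 0, 0, -1.3], [6.5, 1.5, 0, 0, 0, -1.4], [6.5, 1.5, 0, 0, 0, -1.5], [0, 0, 0, 0, 0, 0], [0, 0, 0, 0, 0, 0]]
  ]
}}

```text
time_s: 37.05
eef_pos: [0.4902, -0.1797, 0.1066]
eef_rot: [-3.082, -0.575, 0.008]
wrist_force: [-6.4, 7.3, 14.8]
width: 0.147
gripper_force: 42.7
```

```bash
python3 -c "
from h import *
goto(493.7,-183.5,105,-68.8);print(bot.sense()['width'])
for n in('top','scene'):
    c=cap(n,'m_%s.png'%n);C=cloud(c);z=C[...,2];m=masks(c)['green']&(z>.01)&(z<.06)&(C[...,0]>.35)&(C[...,0]<.7)&(C[...,1]<-.1)
    for b in blob(m,None,2):print(n,b.sum(),rect(C[b]))
    b=masks(c)['pink']&(z>.02)&(z<.06)&(C[...,0]>.4)&(C[...,0]<.7)
    if b.any():print('bowl',rect(C[blob(b)[0]]))"
```

```text
at [ 490.2 -179.7  106.6] phi -68.9 tz [-0.006  0.006 -1.   ] j6 41 t 37.0 delta [ 3.5 -3.8 -1.6] turn 0.1
0.14730797151169162
top 409 (array([ 481.2, -280.3]), array([39.6, 92.5]), 21.1)
bowl (array([ 580.3, -154.7]), array([68.3, 85.5]), 56.4)
scene 1 (array([ 523.4, -314.1]), array([0., 0.]), 0.0)
scene 1 (array([ 484.9, -265.5]), array([0., 0.]), 0.0)
bowl (array([ 574.2, -157.8]), array([93.3, 84.2]), 63.0)
```

```bash
cat >> h.py <<'E'
BO=np.array([577.4,-376.3]);ba=np.radians(-68.8);BR=np.array([[np.cos(ba),np.sin(ba)],[-np.sin(ba),np.cos(ba)]])
def tobench(P):
    P=np.asarray(P,float);return np.c_[(P[:,:2]-BO)@BR.T,P[:,2]]
def mprof():
    for n in('top','scene'):
        c=cap(n);C=cloud(c)*1e3;H=masks(c)
        for col,lo,hi in(('green',5,110),('yellow',60,140)):
            m=H[col]&(C[...,2]>lo)&(C[...,2]<hi)&(C[...,0]>350)&(C[...,0]<700)&(C[...,1]<-100)
            B=tobench(C[m])
            if len(B)<5: continue
            print(n,col,len(B),'min',B.min(0).round(0),'max',B.max(0).round(0),end=' ')
            A=np.c_[B[:,:2],np.ones(len(B))];print('zfit slope',np.linalg.lstsq(A,B[:,2],rcond=None)[0].round(2))
E
python3 -c "
from h import *
mprof()
a=cv2.imread('pics/s1.png');b=cv2.imread('pics/m_scene.png')
for i in(a,b):
    m=blob(masks(dict(pixels=i))['pink'],(200,170,260,215))[0];u=np.argwhere(m)[:,::-1];print(u.mean(0),u.min(0),u.max(0))"
```

```text
top green 488 min [-204.  -75.   38.] max [-80. -35. 107.] zfit slope [-1.200e-01  2.000e-02  4.155e+01]
scene yellow 36 min [-225.   -6.   99.] max [-210.   17.  117.] zfit slope [  0.31  -0.26 179.31]
[238.65116279 191.80232558] [232 181] [247 204]
[230.02015504 190.94108527] [213 180] [247 205]
```

```bash
python3 -c "
from h import *
a=cv2.imread('pics/m_top.png')[170:300,350:500];b=cv2.imread('pics/m_scene.png')[90:220,140:300]
cv2.imwrite('pics/c14.png',np.hstack([cv2.resize(a,None,fx=2.5,fy=2.5,interpolation=2),cv2.resize(b,None,fx=2.5,fy=2.5,interpolation=2)]))"
```

```text
(no output)
```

View pics/c14.png

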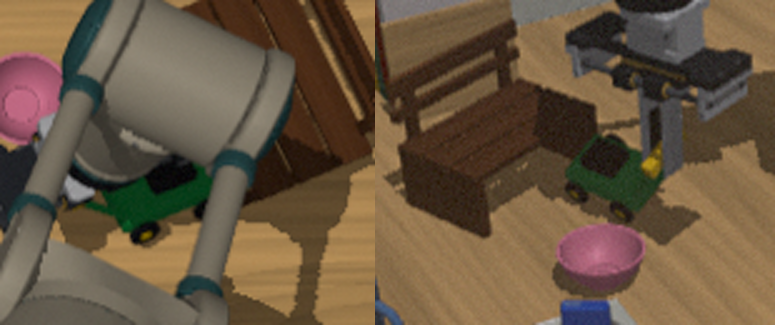

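The top half shows the mower beside the arm at (160,190) with a right wheel's face visible, so it has rolled sideways in the grip. The scene half shows it at (620,170), leaning in front of the bench, with the bowl untouched. I'll release so it settles flat, then regrip.

Request:
{"fn": "play_rows", "kwargs": {
  "series": [
    [[0, 0, 0, 0, 0, 0], [0, 0, 0, 0, 0, 0], [0, 0, 0, 0, 0, 0], [0, 0, 0, 0, 0, 0], [0, 0, 35, 0, 0, 0], [0, 0, 35, 0, 0, 0], [-20, 30, 10, 0, 0, 0], [-20, 35, 0, 0, 0, 0], [-20, 35, 0, 0, 0, 0], [-20, 35, 0, 0, 0, 0], [-20, 35, 0, 0, 0, 0], [-20, 35, 0, 0, 0, 0], [-20, 35, 0, 0, 0, 0], [0, 0, 0, 0, 0, 0]]
  ],
  "jaw": 0
}}

```text
time_s: 38.42
eef_pos: [0.3482, 0.0621, 0.1851]
eef_rot: [-3.082, -0.587, 0.005]
wrist_force: [-0.4, -0.5, 0.0]
width: 0.501
gripper_force: 0.0
```

```bash
python3 -c "
from h import *
mower();mprof();goto(490,-180,105,-68.8)
t=cap('top');C=cloud(t);z=C[...,2];b=blob(masks(t)['pink']&(z>.02)&(z<.06),(335,185,385,235))[0];print('bowl',rect(C[b]))"
```

```text
top yellow (array([ 447.6, -194.4]), array([58.4, 14.3]), 19.1) [0.1034 0.1112 0.1151] 192
top green (array([ 477.1, -277.6]), array([ 60.5, 110.7]), 19.1) [0.0305 0.0359 0.0455] 801
  yellow px [382.42708333 259.52083333] on z=.110 [[ 447.20668292 -193.72170535  110.        ]]
scene yellow (array([ 447.3, -189.4]), array([56.7, 16. ]), 22.1) [0.1023 0.1108 0.1149] 100
scene green (array([ 507.2, -316.9]), array([0., 0.]), 0.0) [0.0363 0.0363 0.0363] 1
  yellow px [266.29 145.35] on z=.110 [[ 449.37128001 -187.56752278  110.        ]]
top green 827 min [-204.  -89.   19.] max [-73. -28.  90.] zfit slope [-8.000e-02  2.000e-02  2.778e+01]
top yellow 192 min [-224.  -84.   97.] max [-209.  -26.  117.] zfit slope [ 3.6000e-01 -2.0000e-02  1.8903e+02]
scene green 14 min [-204.  -76.   17.] max [-82. -26.  83.] zfit slope [-0.24  0.14 10.91]
scene yellow 102 min [-229.  -83.   99.] max [-211.  -24.  116.] zfit slope [ 4.4000e-01 -1.0000e-02  2.0814e+02]
at [354.1  56.6 185.7] phi -68.8 tz [ 0.001 -0.001 -1.   ] j6 67 t 38.6 delta [ 135.9 -236.6  -80.7] turn 0.0
bowl (array([ 575.1, -162.1]), array([85.4, 85.8]), 61.9)
```

Request:
{"fn": "play_rows", "kwargs": {
  "series": [
    [[11.75, -31, -3, 0, 0, -0.5], [11.75, -31, -3, 0, 0, -0.5], [11.75, -31, -3, 0, 0, 0], [11.75, -31, -3, 0, 0, 0], [11.75, -31, -3, 0, 0, 0], [11.75, -31, -3, 0, 0, 0], [11.75, -31, -3, 0, 0, 0], [11.75, -31, -3, 0, 0, 0], [0, 0, 0, 0, 0, 0], [0, 0, 0, 0, 0, 0], [0, 0, 0, 0, 0, 0]]
  ]
}}

```text
time_s: 39.58
eef_pos: [0.4465, -0.1917, 0.1609]
eef_rot: [-3.092, -0.546, 0.002]
wrist_force: [0.1, -0.4, -0.5]
width: 0.496
gripper_force: 0.0
```

```bash
python3 -c "
from h import *
goto(448,-191,104,-69.8)"
```

```text
at [ 446.5 -191.7  160.9] phi -70.0 tz [-0.002  0.001 -1.   ] j6 39 t 39.6 delta [  1.5   0.7 -56.9] turn 0.2
```

Request:
{"fn": "play_rows", "kwargs": {
  "series": [
    [[1.5, 0.7, -25, 0, 0, 0], [0, 0, -20, 0, 0, 0], [0, 0, -8, 0, 0, 0], [0, 0, -4, 0, 0, 0], [0, 0, 0, 0, 0, 0], [0, 0, 0, 0, 0, 0]]
  ]
}}

```text
time_s: 40.08
eef_pos: [0.4491, -0.1901, 0.1053]
eef_rot: [3.092, 0.551, 0.001]
wrist_force: [-0.4, 0.3, -0.0]
width: 0.497
gripper_force: 0.0
```

Request:
{"fn": "play_rows", "kwargs": {
  "series": [
    [[0, 0, 0, 0, 0, 0], [0, 0, 0, 0, 0, 0], [0, 0, 0, 0, 0, 0], [0, 0, 0, 0, 0, 0], [0, 0, 0, 0, 0, 0], [0, 0, 0, 0, 0, 0], [0, 0, 5, 0, 0, 0], [0, 0, 5, 0, 0, 0], [0, 0, 5, 0, 0, 0], [0, 0, 0, 0, 0, 0], [0, 0, 0, 0, 0, 0]]
  ],
  "jaw": 1,
  "squeeze": 50
}}

```text
time_s: 41.0
eef_pos: [0.4489, -0.1902, 0.12]
eef_rot: [3.092, 0.551, 0.001]
wrist_force: [0.8, -0.4, -2.6]
width: 0.141
gripper_force: 50.0
```

```bash
python3 -c "
from h import *
goto(490,-180,104,-68.8);print(tobench([st()[1]]),bot.sense()['wrist_force'],bot.sense()['wrist_torque'],bot.sense()['width']);mprof()"
```

```text
at [ 448.9 -190.2  120. ] phi -69.8 tz [ 0.001 -0.    -1.   ] j6 39 t 41.0 delta [ 41.1  10.2 -16. ] turn 1.0
[[-219.95926545  -52.53124946  120.0004095 ]] [ 0.75219413 -0.39840761 -2.61972948] [ 0.08812754  0.23230691 -0.02738527] 0.1412667096973569
scene green 22 min [-211.  -75.   47.] max [-83. -29.  99.] zfit slope [-0.19  0.26 39.78]
scene yellow 30 min [-231.  -42.  116.] max [-218.  -26.  129.] zfit slope [ 3.2000e-01 -5.0000e-02  1.9446e+02]
```

Request:
{"fn": "play_rows", "kwargs": {
  "series": [
    [[5.35, 0.74, 0, 0, 0, 0.2], [5.35, 0.74, 0, 0, 0, 0.2], [5.35, 0.74, 0, 0, 0, 0.2], [5.35, 0.74, 0, 0, 0, 0.2], [5.35, 0.74, 0, 0, 0, 0.2], [5.35, 0.74, 0, 0, 0, 0], [5.35, 0.74, 0, 0, 0, 0], [5.35, 0.74, 0, 0, 0, 0], [0, 0, 0, 0, 0, 0], [0, 0, -6, 0, 0, 0], [0, 0, -5, 0, 0, 0], [0, 0, -3, 0, 0, 0], [0, 0, 0, 0, 0, 0], [0, 0, 0, 0, 0, 0]]
  ]
}}

```text
time_s: 42.27
eef_pos: [0.491, -0.1842, 0.1053]
eef_rot: [-3.088, -0.577, 0.001]
wrist_force: [-0.3, 0.3, -2.5]
width: 0.143
gripper_force: 50.0
```

```bash
python3 -c "
from h import *
goto(490,-180,104,-68.8);print(tobench([st()[1]]),bot.sense()['wrist_force'],bot.sense()['wrist_torque'],bot.sense()['width']);mprof()"
```

```text
at [ 491.  -184.2  105.3] phi -68.8 tz [-0.001  0.    -1.   ] j6 41 t 42.3 delta [-1.   4.2 -1.3] turn 0.0
[[-210.35652056  -11.04202759  105.3184426 ]] [-0.31754234  0.25511061 -2.48823993] [ 0.08009025  0.16026717 -0.02374238] 0.1428071734591391
top green 140 min [-181.  -44.   21.] max [-78. -32.  66.] zfit slope [-0.1   0.8  55.83]
scene green 33 min [-162.  -18.   32.] max [-73.  17.  39.] zfit slope [ 0.   -0.04 37.41]
scene yellow 34 min [-220.    1.  100.] max [-208.   20.  116.] zfit slope [6.0000e-01 8.0000e-02 2.3907e+02]
```

Request:
{"fn": "play_rows", "kwargs": {
  "series": [
    [[0, 0, -1, 0, 0, 0], [3, -7.7, 0, 0, 0, 0], [3, -7.7, 0, 0, 0, 0], [3, -7.7, 0, 0, 0, 0], [3, -7.7, 0, 0, 0, 0], [3, -7.7, 0, 0, 0, 0], [3, -7.7, 0, 0, 0, 0], [3, -7.7, 0, 0, 0, 0], [3, -7.7, 0, 0, 0, 0], [3, -7.7, 0, 0, 0, 0], [3, -7.7, 0, 0, 0, 0], [3, -7.7, 0, 0, 0, 0], [3, -7.7, 0, 0, 0, 0], [3, -7.7, 0, 0, 0, 0], [0, 0, 0, 0, 0, 0], [0, 0, 0, 0, 0, 0]]
  ]
}}

```text
time_s: 43.7
eef_pos: [0.5312, -0.2857, 0.1049]
eef_rot: [3.086, 0.577, 0.002]
wrist_force: [0.0, 1.0, 3.1]
width: 0.147
gripper_force: 50.0
```

```bash
python3 -c "
from h import *
goto(490,-180,104,-68.8);print(tobench([st()[1]]),bot.sense()['wrist_force'],bot.sense()['wrist_torque'],bot.sense()['width']);mprof()"
```

```text
at [ 531.2 -285.7  104.9] phi -68.8 tz [ 0.001 -0.002 -1.   ] j6 34 t 43.7 delta [-41.2 105.7  -0.9] turn 0.0
[[-101.15566288  -10.31451988  104.88557919]] [3.57381622e-04 1.03623788e+00 3.08317720e+00] [ 0.03818679  0.18949534 -0.07310773] 0.1466846488129064
top green 15 min [-50. -43.  30.] max [-12. -35.  67.] zfit slope [  0.91   0.73 104.33]
scene green 13 min [-85. -37.  20.] max [-19.  13.  69.] zfit slope [-0.32  0.19 22.69]
scene yellow 27 min [-114.    3.  100.] max [-102.   18.  117.] zfit slope [  0.2    0.3  127.06]
```

Request:
{"fn": "play_rows", "kwargs": {
  "series": [
    [[1.1, -2.8, 0, 0, 0, 0], [1.1, -2.8, 0, 0, 0, 0], [1.1, -2.8, 0, 0, 0, 0], [0, 0, 0, 0, 0, 0], [0, 0, 0, 0, 0, 0]]
  ]
}}

```text
time_s: 44.22
eef_pos: [0.5333, -0.2914, 0.1051]
eef_rot: [-3.086, -0.577, 0.001]
wrist_force: [-1.8, 5.0, 7.0]
width: 0.144
gripper_force: 50.0
```

```bash
python3 -c "
from h import *
print(tobench([st()[1]]),bot.sense()['wrist_force'],bot.sense()['width']);mprof()
t=cap('top');C=cloud(t)*1e3;z=C[...,2];reg=np.zeros(z.shape,bool);reg[140:260,400:520]=1
m=blob(reg&(z>66)&(z<88))[0];B=tobench(C[m]);print('seat',np.percentile(B,[1,99],0).round(1))"
```

```text
[[-95.07743185 -10.40801043 105.1381707 ]] [-1.78836785  5.0115174   6.98167428] 0.14382821305925203
scene green 8 min [-61. -37.  32.] max [-20.  14.  54.] zfit slope [-0.27  0.17 27.86]
scene yellow 31 min [-105.    2.  100.] max [-91.  18. 115.] zfit slope [5.1000e-01 6.0000e-02 1.6016e+02]
seat [[-46.1 -93.6  68. ]
 [ 61.9 -36.7  81.9]]
```

Request:
{"fn": "play_rows", "kwargs": {
  "series": [
    [[0, 0, 1.5, 0, 0, 0], [0.7, -1.9, 0, 0, 0, 0], [0.7, -1.9, 0, 0, 0, 0], [0, 0, 0, 0, 0, 0], [0, 0, 0, 0, 0, 0]]
  ]
}}

```text
time_s: 44.78
eef_pos: [0.5351, -0.2968, 0.1055]
eef_rot: [-3.088, -0.577, 0.001]
wrist_force: [-0.2, 0.1, -1.3]
width: 0.144
gripper_force: 50.0
```

```bash
python3 -c "
from h import *
print(tobench([st()[1]]),bot.sense()['wrist_force'],bot.sense()['wrist_torque'],bot.sense()['width'])"
```

```text
[[-89.39621925 -10.72950264 105.47352332]] [-0.21164564  0.10355109 -1.27985769] [ 0.16282264  0.15568442 -0.0286554 ] 0.14436510128820965
```

Request:
{"fn": "play_rows", "kwargs": {
  "series": [
    [[0, 0, -1, 0, 0, 0], [0, 0, 0, 0, 0, 0], [0, 0, 0, 0, 0, 0], [0, 0, 0, 0, 0, 0], [0, 0, 0, 0, 0, 0], [0, 0, 30, 0, 0, 0], [0, 0, 35, 0, 0, 0], [0, 0, 25, 0, 0, 0], [-30, 20, 0, 0, 0, 0], [-35, 20, 0, 0, 0, 0], [-35, 20, 0, 0, 0, 0], [-35, 20, 0, 0, 0, 0], [-35, 20, 0, 0, 0, 0], [-35, 20, 0, 0, 0, 0], [-20, 30, 0, 0, 0, 0], [-10, 35, 0, 0, 0, 0], [-10, 35, 0, 0, 0, 0], [-10, 35, 0, 0, 0, 0], [-5, 35, 0, 0, 0, 0], [0, 0, 0, 0, 0, 0]]
  ],
  "jaw": 0.2
}}

```text
time_s: 46.45
eef_pos: [0.2726, -0.0009, 0.1951]
eef_rot: [-3.082, -0.591, -0.001]
wrist_force: [-0.2, -0.1, 0.4]
width: 0.402
gripper_force: 0.0
```

```bash
python3 -c "
from h import *
goto(0,0,0);mprof()
t=cap('top','tf.png');align(t,(235,155,275,195));s=cap('scene','sf.png');align(s,(235,235,275,262))
C=cloud(t);mk=masks(t);z=C[...,2]
for n in('blue','brown'):
    for b in blob(mk[n]&(z>.008)&(z<.045)&(C[...,0]>.55)&(C[...,0]<.64),None,3):
        R=np.array([torack(p) for p in C[b]*1e3])
        if len(R)>10: print(n,len(R),R.min(0).round(1),R.max(0).round(1))
b=blob(mk['pink']&(z>.02)&(z<.06),(335,185,385,235))[0];print('bowl',rect(C[b]))
reg=np.zeros(z.shape,bool);reg[140:260,400:520]=1
m=blob(reg&(z>.066)&(z<.088))[0];B=tobench(C[m]*1e3);print('seat',np.percentile(B,[1,99],0).round(1))
# can: compare with start
a=cv2.imread('pics/t0.png')[225:280,75:130].astype(int);d=t['pixels'][225:280,75:130].astype(int);print('can diff',abs(a-d).mean(), (abs(a-d).max(2)>60).sum())"
```

```text
at [272.6  -0.9 195.1] phi -68.3 tz [ 0.     0.003 -1.   ] j6 53 t 46.5 delta [-272.6    0.9 -195.1] 
top green 99 min [-70. -43.  18.] max [-12.  15.  78.] zfit slope [ -1.15   0.02 -10.67]
top yellow 182 min [-99. -42.  79.] max [-72.  16. 117.] zfit slope [-1.300e-01  1.000e-02  9.765e+01]
scene green 13 min [-53. -37.  15.] max [-14.  14.  48.] zfit slope [ 0.21 -0.33 36.96]
scene yellow 106 min [-101.  -41.   99.] max [-86.  18. 117.] zfit slope [ 3.700e-01 -2.000e-02  1.451e+02]
red all y 4.8 front y 4.9 x -14.5 12.4 needle x -33.3 y 4.7 sd 1.2 n 12
red all y 2.5 front y 2.4 x -17.5 9.2 needle x -32.8 y 4.3 sd 1.9 n 15
blue 87 [-49.1 -62.1] [-37.4 -28.5]
blue 87 [ -49.5 -114.8] [-37.2 -80.7]
blue 40 [-152.5  551.5] [-130.4  557.7]
brown 89 [-49.5  26.1] [-37.5  62.2]
brown 86 [-50.   80.5] [-37.5 116.5]
bowl (array([ 575.1, -162.1]), array([85.5, 85. ]), 61.7)
seat [[-52.9 -92.7  68.5]
 [ 61.9  91.9  81.6]]
can diff 1.218953168044077 0
```

```bash
python3 -c "
from h import *
print(bot.hand_in())"
```

```text
the job is handed in; nothing more can be done
None
```

The job is handed in at about 46 s of the 210 s: needle within about 1 mm of the red mark (top camera), all four clogs straight with toes at the back wall (brown left, blue right), mower deck under the bench seat, bowl and watering can not moved; the mower tipped sideways once and I set it flat again, and I had no pictures left to view, so the final check was by camera measurements only.

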